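# Sort the ball applicators and instruments after a treatment

## Task

The treatment is over; sort the instrument table for reprocessing. Lay every ball applicator lengthwise in the tray row whose black size disc matches its ball, flat on the row's floor and end to end if there are two, put the artery clamps in the wire basket and drop the used syringes in the sharps tub. Leave the tape roll and the steel pot among them where they stand.

Things in the scene. Friction and masses are not known exactly. Their poses are not given: they have to be found in the camera images.
- row_small: tray row for 30 mm balls: fixed grey channel, black 30 mm disc on the white plate at its +x end. Origin: centre of its underside, 3 mm over the table; x along it, y across. Inside 266 x 69 mm, for two end to end; floor 3 mm above the origin, walls 15 mm above the floor, 3 mm thick. 3 rows in any order, 75.5 mm apart, in a tray with an 18 mm high rim 5 mm beside and 14 mm before them
- row_medium: tray row for 40 mm balls: fixed grey channel, black 40 mm disc on the white plate at its +x end. Origin: centre of its underside, 3 mm over the table; x along it, y across. Inside 266 x 69 mm, for two end to end; floor 3 mm above the origin, walls 15 mm above the floor, 3 mm thick. 3 rows in any order, 75.5 mm apart, in a tray with an 18 mm high rim 5 mm beside and 14 mm before them
- row_large: tray row for 50 mm balls: fixed grey channel, black 50 mm disc on the white plate at its +x end. Origin: centre of its underside, 3 mm over the table; x along it, y across. Inside 266 x 69 mm, for two end to end; floor 3 mm above the origin, walls 15 mm above the floor, 3 mm thick. 3 rows in any order, 75.5 mm apart, in a tray with an 18 mm high rim 5 mm beside and 14 mm before them
- small_1: ball applicator (may be absent): white ball of 30 mm, steel stem of 16 mm, grey square flange 40 x 40 x 8 mm; 96 mm long, 0.1 kg. Origin: on the stem's axis, mid-way between flange and ball; x along the stem to the ball (ball centre +43 mm, bare stem -20 to +25, 26 mm collar -30 to -20, flange -38 to -30). It lies on ball and flange edge, origin 18 mm up, x axis tilted 4 deg down
- small_2: ball applicator (may be absent): white ball of 30 mm, steel stem of 16 mm, grey square flange 40 x 40 x 8 mm; 96 mm long, 0.1 kg. Origin: on the stem's axis, mid-way between flange and ball; x along the stem to the ball (ball centre +43 mm, bare stem -20 to +25, 26 mm collar -30 to -20, flange -38 to -30). It lies on ball and flange edge, origin 18 mm up, x axis tilted 4 deg down
- medium_1: ball applicator (may be absent): white ball of 40 mm, steel stem of 16 mm, grey square flange 40 x 40 x 8 mm; 106 mm long, 0.1 kg. Origin: on the stem's axis, mid-way between flange and ball; x along the stem to the ball (ball centre +48 mm, bare stem -20 to +25, 26 mm collar -30 to -20, flange -38 to -30). It lies on ball and flange edge, origin 20 mm up, x axis level
- medium_2: ball applicator (may be absent): white ball of 40 mm, steel stem of 16 mm, grey square flange 40 x 40 x 8 mm; 106 mm long, 0.1 kg. Origin: on the stem's axis, mid-way between flange and ball; x along the stem to the ball (ball centre +48 mm, bare stem -20 to +25, 26 mm collar -30 to -20, flange -38 to -30). It lies on ball and flange edge, origin 20 mm up, x axis level
- large_1: ball applicator (may be absent): white ball of 50 mm, steel stem of 16 mm, grey square flange 40 x 40 x 8 mm; 116 mm long, 0.1 kg. Origin: on the stem's axis, mid-way between flange and ball; x along the stem to the ball (ball centre +53 mm, bare stem -20 to +25, 26 mm collar -30 to -20, flange -38 to -30). It lies on ball and flange edge, origin 22 mm up, x axis tilted 3 deg up
- large_2: ball applicator (may be absent): white ball of 50 mm, steel stem of 16 mm, grey square flange 40 x 40 x 8 mm; 116 mm long, 0.1 kg. Origin: on the stem's axis, mid-way between flange and ball; x along the stem to the ball (ball centre +53 mm, bare stem -20 to +25, 26 mm collar -30 to -20, flange -38 to -30). It lies on ball and flange edge, origin 22 mm up, x axis tilted 3 deg up
- clamp_1: artery clamp (may be absent), flat steel, two finger rings; 134 mm long, 51 mm wide over the rings, 0.06 kg. Origin: underside of the box joint, the place to grip (26 long, 14 wide, 10 mm thick; the rest 8 mm thick); x along the clamp towards the jaws (jaw tip at +57 mm, rings from -77 to -47 mm)
- syringe_1: used 20 ml syringe (may be absent), clear barrel of 20 mm diameter from x = -36 to +36 mm, white wings 36 mm wide at -36 mm, plunger end at -65 mm, blunt tip at +58 mm; 0.03 kg. Origin: underside of the barrel, half-way along it; x along the syringe towards the tip, z up as it lies; barrel axis 10 mm above the origin
- clamp_2: artery clamp (may be absent), flat steel, two finger rings; 134 mm long, 51 mm wide over the rings, 0.06 kg. Origin: underside of the box joint, the place to grip (26 long, 14 wide, 10 mm thick; the rest 8 mm thick); x along the clamp towards the jaws (jaw tip at +57 mm, rings from -77 to -47 mm)
- syringe_2: used 20 ml syringe (may be absent), clear barrel of 20 mm diameter from x = -36 to +36 mm, white wings 36 mm wide at -36 mm, plunger end at -65 mm, blunt tip at +58 mm; 0.03 kg. Origin: underside of the barrel, half-way along it; x along the syringe towards the tip, z up as it lies; barrel axis 10 mm above the origin
- basket: instrument basket: low steel wire basket, fixed, 160 x 160 mm and 43 mm high, wire walls 4 mm, floor 3 mm thick. Origin: centre of its underside, z up
- tub: sharps tub: open yellow plastic tub with solid walls, fixed, 160 x 160 mm (168 over its lip) and 50 mm high, walls and floor 4 mm. Origin: centre of its underside, z up. Basket and tub stand side by side on a mat 4 mm thick, either one nearer the robot
- tape_roll: bystander: roll of tape, 52 mm diameter, 24 mm high; origin: centre of the underside. Leave it alone
- galley_pot: bystander: small open steel pot, 52 mm across, 40 mm high; origin: centre of the underside. Leave it alone
Things that resemble listed ones, but are neither listed nor needed, are in the scene too. What is shaped like the small_2 but yellow is not meant.

How it is judged:
By the outcome, as a careful person would: the job done as asked, in the order asked, and still so for the second after the job is handed in, with the robot touching nothing.
Of small_1, small_2, medium_1, medium_2, large_1, large_2 only 4 to 6 are there at a start; the rules pass over those that are not, and their reading is None.
Of clamp_1, clamp_2, syringe_1, syringe_2 only 3 to 4 are there at a start; the rules pass over those that are not, and their reading is None.
At some moment in a run one of small_1, small_2, medium_1, medium_2, large_1, large_2, clamp_1, clamp_2, syringe_1, syringe_2 may be knocked a few centimetres aside while the robot is not near it.
It also fails if it takes over 210 s, if anything falls off the work surface, if the arm or the gripper's body presses on something with over 40 N, if the wrist force passes 120 N, or if a joint passes its speed limit or range.

## Robot

A 6-joint arm with a two-finger parallel gripper is mounted at the origin on the work surface. World frame = base frame: x ahead of the robot, y to its left, z up, the work surface at z = 0. Lengths are in m, angles in rad, forces in N, time in s.
With the tool pointing down it reaches from about 0.35 to 0.775 m from the base axis. Payload 5.5 kg.
Tool frame: the origin (TCP) lies between the finger pads; the fingertips stand 19 mm ahead of it and the grasp point (between the pads) is the TCP; z points along the fingers, y is the line along which they close (so a half turn about z gives the same grasp; the last joint's range is limited). The gripper opens to 85 mm and grips with 20 to 120 N. Pads are 22 mm wide; open, the fingers measure 114 mm over their backs; the gripper's body (76 mm by 85 mm) begins 54 mm behind the grasp point. The pads swing forward as they close: fully open they stand 13 mm farther back than shut.
Start: joints at [-0.14, 0.313, 0.046, 1.304, 0, 1.431], TCP at [0.575, -0, 0.25] pointing down, gripper open.
Joint ranges: [-2.76, 2.76], [-0.86, 1.69], [-1.03, 1.26], [-2.2, 2.34], [-1.47, 1.5], [-3.14, 3.14]. Speed limits (rad/s): [2.57, 2.57, 3.14, 3.14, 3.14, 3.14].

## Interface

Orientations are given as a unit quaternion [w, x, y, z].
In Python, from workcell import env gives the robot as it stands.
- The arm moves only by the shell command python3 -m pendant 'ROWS' [FORCE]. ROWS is JSON, a list of rows, each an object with "travel": the shift along the tool's x, y, z scaled (see below), a list of three; "rot": the turn, a rotation vector about the tool's x, y, z scaled (see below), a list of three; "fingers": the opening, from -1 (shut) to 1 (fully open). In form: [{"travel": [dx, dy, dz], "rot": [wx, wy, wz], "fingers": fingers}, ...]. A call has 1 to 10 rows; each row is the pose to reach, as a shift and turn from the pose commanded when the call began, along the tool's axes at that moment; what a row does not reach only later rows make up. The controller multiplies each number of a shift by 0.12 m and each number of a turn by 60 degrees. A row lasts 1/10 s, in which the tool goes at most 50 mm and 8.59 degrees, less where a joint would pass 70% of its speed; a pose out of reach is approached as far as the arm can. A call with a number of a shift or a turn outside -1 to 1 is refused whole. A call with a gripper value outside its range is refused whole. The fingers move at their own pace and stop on an object; FORCE is the grip in N (left out, the last holds). Time passes only in rows, so rows that repeat a pose let the fingers close. It gives the time, the measured TCP pose, the force, the opening and the grip force at its end, in the units of the state.
- env.get_state(): the state, without advancing time (a new reading comes with each control period).
- env.read_camera(name): name is "scene" or "side" or "wrist"; returns (picture, depth): 384x512x3 uint8, blue, green, red; 384x512 float32, m along the optical axis (not along the pixel's ray), 0 where there is no reading.
- env.camera_model(name): a dict with "fovy" (degrees; the focal length in pixels is half the picture's height over the tangent of half this angle, whatever the lens; pixels are square), "cx", "cy" (the principal point, pixels), "rvec" (rotation vector, rad) and "tvec" (3), from world to camera coordinates, as OpenCV has them; the wrist camera has in their place "T_tool_cam" (4x4, takes a point from camera to tool coordinates, whose origin is the TCP and whose axes are the flange's). Camera axes: x right, y down, z forward; pixel columns grow to the right and rows downward; lengths in m; the calibration is good to about 2 mm. A picture is of the moment at which its call begins: read the wrist's pose just before it. camera_model takes no time and is no camera call.
- env.hand_in(): hands the job in; it is judged then, once.
Trained networks look in the newest picture that a camera, given by its name, has taken for a name from the list of things; names that differ only in an ending like _2 or _b are one class to them, and where a whole thing is asked for, a point or a joint stands for the part that bears it (a point fixed in the world has none). Each returns a list of dicts, best first, with "conf" (0 to 1); they miss things now and then, are a little off and sometimes report something else, mostly with a low value. They report only what shows in the picture. A call takes as long as a camera call. They do not tell look-alikes from the thing itself.
- env.outline_of(camera, target): "mask" (384x512 bool, what is visible of it) and "xy" ([column, row] in pixels, amid what is visible of it).
The state is a dict: "clock": time; "joint_pos": joint angles; "qvel": joint speeds; "tau": joint torques, N m; "tcp_pos": TCP position; "orientation": TCP orientation; "wrist_force": force on the tool from outside, world axes, zero at the start; "ft_torque": the same for the moment, N m; "finger_gap": finger opening in m; "grip_force": force on a finger pad.
Only numpy, scipy, OpenCV 4.12 (cv2) and the standard library are available. Lean on these libraries where they do the work, as an engineer would, in place of code of your own. Each camera call takes 0.05 s, during which the arm holds its last target. There are 200 camera calls.

## Working session

There is one attempt and no reset: what is moved stays moved. The work goes in short steps, Python scripts to look and compute and a shell command to move; the robot and the scene stay as the last step left them, time stands still between calls to the robot, and variables do not carry over. Pictures are saved under pics/ and viewed, at most 15 in all, crops included, and the job is handed in when it is done.

```bash
ls; mkdir -p pics; python3 - <<'E'
from workcell import env
import cv2,numpy as np
s=env.get_state();print({k:np.round(v,3).tolist() for k,v in s.items()})
for c in("scene","side","wrist"):
    p,d=env.read_camera(c);cv2.imwrite(f"pics/{c}0.png",p);m=env.camera_model(c);print(c,m)
E
```

```text
pics
{'clock': 0.0, 'joint_pos': [-0.14, 0.314, 0.045, 1.304, -0.0, 1.431], 'qvel': [-0.002, -0.0, -0.001, -0.002, -0.0, -0.001], 'tau': [-0.003, -48.063, 29.853, 0.02, -0.0, -0.0], 'tcp_pos': [0.575, 0.0, 0.249], 'orientation': [-0.001, 0.707, 0.707, -0.001], 'wrist_force': [0.09, 0.115, -0.504], 'ft_torque': [-0.029, 0.011, -0.059], 'grip_force': 0.0, 'finger_gap': 0.085}
scene {'fovy': 46.524943277665244, 'cx': 250.0151169194333, 'cy': 192.0113885012639, 'rvec': array([ 1.02633939,  2.62527736, -0.77688605]), 'tvec': array([ 0.46653901, -0.30916284,  1.47771069])}
side {'fovy': 55.061314481352134, 'cx': 261.08362113101543, 'cy': 193.22834495144963, 'rvec': array([ 0.79500404, -2.63404333,  1.03037451]), 'tvec': array([0.51273939, 0.2856832 , 0.85447717])}
wrist {'fovy': 63.84333876556468, 'cx': 255.12769212658918, 'cy': 192.03409157596926, 'T_tool_cam': array([[ 9.20454075e-05, -9.63981497e-01, -2.65969292e-01,
         6.77810776e-02],
       [ 9.99999886e-01,  2.13399538e-04, -4.27371930e-04,
         2.65498070e-04],
       [ 4.68736357e-04, -2.65969222e-01,  9.63981407e-01,
        -1.23474918e-01],
       [ 0.00000000e+00,  0.00000000e+00,  0.00000000e+00,
         1.00000000e+00]])}
```

View pics/scene0.png

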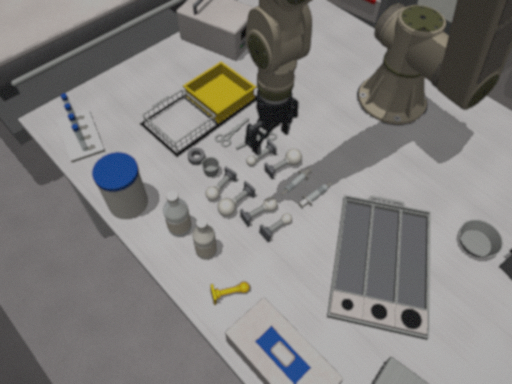

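View pics/side0.png

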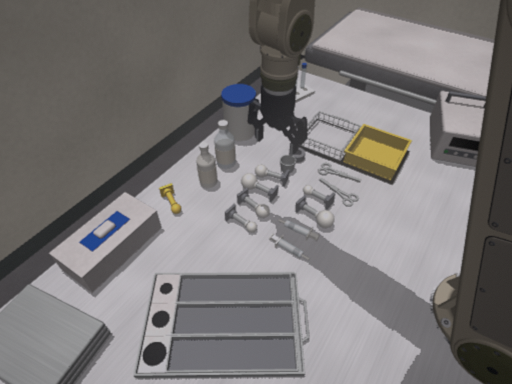

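```bash
cat > h.py <<'E'
from workcell import env
import numpy as np,cv2
from scipy.spatial.transform import Rotation as R
def pose():
    s=env.get_state();q=s["orientation"];T=np.eye(4)
    T[:3,:3]=R.from_quat([q[1],q[2],q[3],q[0]]).as_matrix();T[:3,3]=s["tcp_pos"];return T
def cam(c):
    "K, camera->world"
    m=env.camera_model(c);f=192/np.tan(np.radians(m["fovy"]/2))
    if c=="wrist": T=pose()@m["T_tool_cam"]
    else:
        T=np.eye(4);T[:3,:3]=cv2.Rodrigues(m["rvec"])[0];T[:3,3]=m["tvec"];T=np.linalg.inv(T)
    return (f,m["cx"],m["cy"]),T
def look(c):
    K,T=cam(c);p,d=env.read_camera(c)
    v,u=np.mgrid[:384,:512];X=np.stack([(u-K[1])/K[0]*d,(v-K[2])/K[0]*d,d],-1)@T[:3,:3].T+T[:3,3]
    X[d==0]=np.nan
    return p,X,K,T
def proj(P,K,T):
    q=np.linalg.inv(T);x=np.atleast_2d(P)@q[:3,:3].T+q[:3,3];return x[:,:2]/x[:,2:]*K[0]+[K[1],K[2]]
def find(c,names,X,minc=.3):
    "detections: name, conf, centroid world, axis yaw, length, width, zmax"
    out=[]
    for n in names:
        for r in env.outline_of(c,n):
            if r["conf"]<minc: continue
            m=cv2.erode(r["mask"].astype(np.uint8),np.ones((3,3)))>0 if r["mask"].sum()>150 else r["mask"]
            P=X[m];P=P[~np.isnan(P[:,0])];
            if len(P)<5: continue
            (cx,cy),(w,h),a=cv2.minAreaRect(P[:,:2].astype(np.float32))
            if w<h: w,h,a=h,w,a+90
            print(n,round(r["conf"],2),"px",np.round(r["xy"]),"med",np.round(np.median(P,0),3),"rect",round(cx,3),round(cy,3),round(w,3),round(h,3),"yaw",round(a%180,1),"z",np.round(np.percentile(P[:,2],[5,95]),3),len(P))
            out.append((n,r["conf"],r["mask"],P))
    return out
E
python3 - <<'E'
from h import *
N="row_small row_medium row_large small_1 medium_1 large_1 clamp_1 syringe_1 basket tub tape_roll galley_pot".split()
for c in("scene","side","wrist"):
    p,X,K,T=look(c);print(c);find(c,N,X)
E
```

```text
scene
row_small 0.74 px [350. 263.] med [0.55  0.292 0.006] rect 0.539 0.283 0.328 0.072 yaw 34.0 z [0.002 0.02 ] 3187
row_medium 0.83 px [382. 266.] med [0.504 0.356 0.007] rect 0.497 0.346 0.329 0.075 yaw 34.1 z [0.003 0.021] 3360
row_medium 0.48 px [410. 277.] med [0.463 0.42  0.007] rect 0.454 0.409 0.329 0.072 yaw 33.9 z [0.002 0.021] 3358
row_large 0.86 px [409. 278.] med [0.463 0.42  0.007] rect 0.454 0.409 0.329 0.075 yaw 34.5 z [0.003 0.021] 3439
small_1 0.95 px [226. 293.] med [0.843 0.141 0.026] rect 0.839 0.148 0.088 0.036 yaw 146.7 z [0.02  0.041] 229
small_1 0.59 px [269. 228.] med [0.654 0.093 0.026] rect 0.628 0.088 0.086 0.036 yaw 2.3 z [0.017 0.04 ] 180
small_1 0.48 px [264. 156.] med [ 0.473 -0.107  0.026] rect 0.495 -0.104 0.087 0.035 yaw 179.0 z [0.018 0.038] 148
small_1 0.31 px [180. 122.] med [ 0.589 -0.373  0.006] rect 0.582 -0.391 0.218 0.174 yaw 92.7 z [0.002 0.045] 1916
medium_1 0.92 px [218. 188.] med [ 0.664 -0.103  0.03 ] rect 0.653 -0.105 0.101 0.035 yaw 11.2 z [0.02  0.039] 246
medium_1 0.63 px [258. 211.] med [0.622 0.029 0.031] rect 0.629 0.029 0.097
[... 4898 characters left out ...]
.011] 405
clamp_1 0.78 px [195. 331.] med [ 0.48  -0.241  0.008] rect 0.496 -0.232 0.095 0.022 yaw 14.6 z [0.005 0.011] 307
syringe_1 0.7 px [162. 147.] med [0.472 0.022 0.018] rect 0.479 0.026 0.117 0.034 yaw 10.6 z [0.013 0.021] 1357
syringe_1 0.68 px [161.  91.] med [0.476 0.087 0.018] rect 0.469 0.083 0.118 0.032 yaw 3.2 z [0.014 0.021] 1505
tape_roll 0.56 px [286. 327.] med [ 0.62  -0.221  0.016] rect 0.597 -0.114 0.248 0.045 yaw 106.5 z [0.004 0.024] 141
galley_pot 0.9 px [295. 300.] med [ 0.632 -0.186  0.024] rect 0.631 -0.175 0.049 0.046 yaw 110.6 z [0.004 0.04 ] 1348
galley_pot 0.73 px [143. 203.] med [ 0.447 -0.04   0.039] rect 0.466 -0.043 0.11 0.042 yaw 169.3 z [0.027 0.049] 2134
```

View pics/wrist0.png

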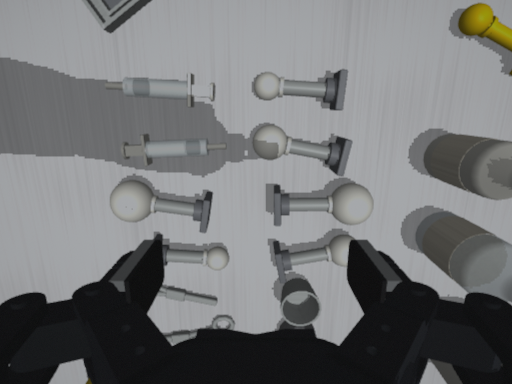

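```bash
cat >> h.py <<'E'
from scipy.optimize import least_squares
D=dict(small=(.043,.015,.018,-4),medium=(.048,.02,.020,0),large=(.053,.025,.022,3))
def sdf(P,x,y,yaw,k,z0):
    d,r,h,t=D[k];q=R.from_euler("ZY",[yaw,-np.radians(t)]).apply(P-[x,y,z0+h],inverse=True)
    s=np.linalg.norm(q-[d,0,0],axis=1)-r; rho=np.hypot(q[:,1],q[:,2])
    def cyl(a,b,rr):
        u=np.c_[np.abs(q[:,0]-(a+b)/2)-(b-a)/2,rho-rr];return np.minimum(u.max(1),0)+np.linalg.norm(np.maximum(u,0),axis=1)
    b=np.abs(q-[-.034,0,0])-[.004,.02,.02];bx=np.minimum(b.max(1),0)+np.linalg.norm(np.maximum(b,0),axis=1)
    return np.min([s,cyl(-.03,d,.008),cyl(-.03,-.02,.013),bx],axis=0)
def fitapp(P,k,z0=0.):
    best=None;c=P[:,:2].mean(0);yw=np.arctan2(*np.linalg.svd(P[:,:2]-c,full_matrices=False)[2][0][::-1])
    for a in (yw,yw+np.pi):
        f=least_squares(lambda v:sdf(P,v[0],v[1],v[2],k,z0),[*c,a],loss="soft_l1",f_scale=.002)
        if best is None or f.cost<best.cost: best=f
    x,y,a=best.x;return x,y,np.degrees(a)%360,1e3*np.median(np.abs(sdf(P,*best.x,k,z0)))
def apps(kinds=("small","medium","large"),c="wrist",minc=.4,z0=0.):
    p,X,K,T=look(c)
    for k in kinds:
        for r in env.outline_of(c,k+"_1"):
            if r["conf"]<minc: continue
            m=cv2.erode(r["mask"].astype(np.uint8),np.ones((3,3)))>0
            P=X[m];P=P[~np.isnan(P[:,0])]
            if len(P)<80 or len(P)>8000: continue
            hsv=cv2.cvtColor(p,cv2.COLOR_BGR2HSV)[m]
            x,y,a,e=fitapp(P[::max(1,len(P)//600)],k,z0)
            print(k,round(r["conf"],2),"px",np.round(r["xy"]).astype(int),"xy %.4f %.4f yaw %.1f err %.1fmm sat %d n %d"%(x,y,a,e,np.median(hsv[:,1]),len(P)))
    return p,X,K,T
def plan(x,y,z,psi,start=None):
    "calls from start (x,y,z,psi deg) to the goal; psi=heading of tool y"
    if start is None:
        T=pose();start=(*T[:3,3],np.degrees(np.arctan2(T[1,1],T[0,1])))
    p=np.array(start,float);g=np.array([x,y,z])
    while True:
        a=np.radians(p[3]);A=np.array([[np.sin(a),-np.cos(a),0],[np.cos(a),np.sin(a),0],[0,0,-1]])
        t=A@(g-p[:3]);dp=-((psi-p[3]+180)%360-180)
        n=max(1,np.abs(t).max()/.12,abs(dp)/60);u=np.round(t/n/.12,3);w=round(dp/n/60,3)
        rows=int(np.ceil(max(np.linalg.norm(u)*.12/.05,abs(w)*60/8.59)))
        print("travel",u.tolist(),"rotz",w,"rows",rows)
        p[:3]+=A.T@(u*.12);p[3]-=w*60
        if n<=1: break
    return p
E
python3 - <<'E'
from h import *
for c in("wrist","side"):
    print(c);p,X,K,T=apps(c=c)
p,X,K,T=look("wrist")
T=pose();print(np.round(T,4))
cv2.imwrite("pics/crop1.png",cv2.resize(p[40:290,90:380],None,fx=2,fy=2,interpolation=cv2.INTER_CUBIC))
E
```

```text
wrist
small 0.95 px [483  28] xy 0.8209 0.1462 yaw 333.9 err 1.2mm sat 233 n 1343
small 0.93 px [306  88] xy 0.6307 0.0869 yaw 176.1 err 0.4mm sat 8 n 1709
small 0.79 px [201 254] xy 0.5016 -0.1161 yaw 172.4 err 1.2mm sat 8 n 721
medium 0.89 px [314 255] xy 0.6385 -0.1141 yaw 10.7 err 0.4mm sat 8 n 1236
medium 0.86 px [294 143] xy 0.6384 0.0201 yaw 169.5 err 0.4mm sat 8 n 1979
large 0.92 px [147 203] xy 0.4820 -0.0481 yaw 170.4 err 0.4mm sat 8 n 2154
large 0.56 px [337 203] xy 0.6346 -0.0443 yaw 1.6 err 0.4mm sat 8 n 2080
side
small 0.73 px [238 217] xy 0.6244 0.0938 yaw 188.2 err 2.0mm sat 7 n 166
small 0.68 px [170 200] xy 0.8405 0.1356 yaw 153.1 err 1.1mm sat 144 n 216
small 0.67 px [322 194] xy 0.4818 -0.1150 yaw 353.7 err 0.9mm sat 7 n 159
medium 0.79 px [255 204] xy 0.6368 0.0196 yaw 169.7 err 1.1mm sat 8 n 238
medium 0.61 px [269 172] xy 0.6375 -0.1026 yaw 356.6 err 1.6mm sat 9 n 125
medium 0.52 px [286 164] xy 0.6338 -0.1825 yaw 299.5 err 3.0mm sat 3 n 150
large 0.89 px [256 187] xy 0.6329 -0.0446 yaw 1.3 err 1.1mm sat 8 n 281
large 0.79 px [319 214] xy 0.4802 -0.0488 yaw 170.8 err 1.1mm sat 8 n 333
[[-0.000e+00  1.000e+00  1.000e-04  5.750e-01]
 [ 1.000e+00  0.000e+00  0.000e+00 -0.000e+00]
 [ 0.000e+00  1.000e-04 -1.000e+00  2.503e-01]
 [ 0.000e+00  0.000e+00  0.000e+00  1.000e+00]]
```

View pics/crop1.png

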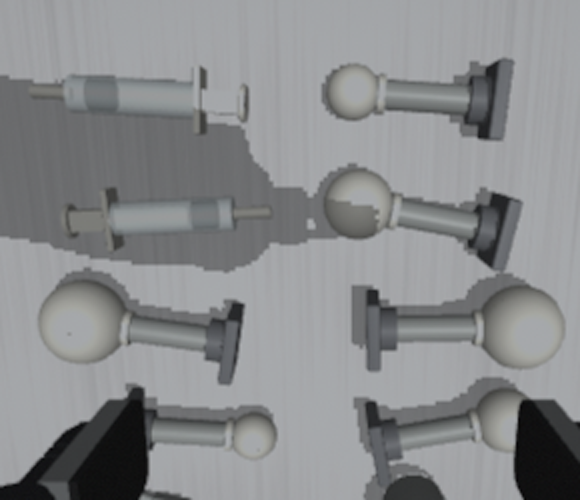

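Candidates for a small applicator (wrist picture): (306,88) white and (201,254) white are the real ones; (483,28) is yellow, so it is the decoy; the crop confirms the first is white with a 30 mm ball. I start with (306,88).

```bash
python3 -c "
from h import *
plan(.631,.087,.17,86)"
```

```text
travel [-0.506, 0.325, 0.467] rotz -1.0 rows 7
travel [0.013, 0.26, 0.202] rotz -0.433 rows 4
```

```bash
sed -i 's/\[\[np.sin(a),-np.cos(a),0\]/[[-np.sin(a),np.cos(a),0]/' h.py; python3 -c "
from h import *
plan(.631,.087,.17,86)"
```

```text
travel [0.506, 0.325, 0.467] rotz -1.0 rows 7
travel [-0.013, 0.26, 0.202] rotz -0.433 rows 4
```

```bash
python3 -m pendant '[{"travel":[0.506,0.325,0.467],"rot":[0,0,-1],"fingers":-0.25},{"travel":[0.506,0.325,0.467],"rot":[0,0,-1],"fingers":-0.25},{"travel":[0.506,0.325,0.467],"rot":[0,0,-1],"fingers":-0.25},{"travel":[0.506,0.325,0.467],"rot":[0,0,-1],"fingers":-0.25},{"travel":[0.506,0.325,0.467],"rot":[0,0,-1],"fingers":-0.25},{"travel":[0.506,0.325,0.467],"rot":[0,0,-1],"fingers":-0.25},{"travel":[0.506,0.325,0.467],"rot":[0,0,-1],"fingers":-0.25}]' 40
python3 -m pendant '[{"travel":[-0.013,0.26,0.202],"rot":[0,0,-0.433],"fingers":-0.25},{"travel":[-0.013,0.26,0.202],"rot":[0,0,-0.433],"fingers":-0.25},{"travel":[-0.013,0.26,0.202],"rot":[0,0,-0.433],"fingers":-0.25},{"travel":[-0.013,0.26,0.202],"rot":[0,0,-0.433],"fingers":-0.25},{"travel":[-0.013,0.26,0.202],"rot":[0,0,-0.433],"fingers":-0.25}]'
python3 - <<'E'
from h import *
print(np.round(pose(),3).tolist(),env.get_state()["joint_pos"].round(2) if hasattr(env.get_state()["joint_pos"],"round") else env.get_state()["joint_pos"])
p,X,K,T=apps()
cv2.imwrite("pics/w1.png",p)
E
```

```text
clock: 3.25
tcp_pos: [0.614, 0.0608, 0.1942]
orientation: [-0.0, 0.256, 0.967, -0.0]
wrist_force: [0.1, -0.2, 0.1]
finger_gap: 0.0321
grip_force: 0.0
clock: 3.75
tcp_pos: [0.6311, 0.0869, 0.1701]
orientation: [0.0, 0.037, 0.999, 0.0]
wrist_force: [0.3, -0.2, 0.1]
finger_gap: 0.0316
grip_force: 0.0
[[-0.997, 0.074, 0.0, 0.631], [0.074, 0.997, -0.0, 0.087], [-0.0, 0.0, -1.0, 0.17], [0.0, 0.0, 0.0, 1.0]] [ 0.01  0.46  0.07  1.18 -0.    0.08]
small 0.9 px [254 179] xy 0.6308 0.0877 yaw 176.1 err 0.3mm sat 8 n 2531
medium 0.89 px [183 172] xy 0.6384 0.0209 yaw 169.4 err 0.3mm sat 8 n 3233
medium 0.66 px [ 48 227] xy 0.6383 -0.1132 yaw 10.5 err 0.4mm sat 8 n 3138
large 0.82 px [117 229] xy 0.6348 -0.0434 yaw 1.6 err 0.4mm sat 8 n 3873
large 0.6 px [74 43] xy 0.4823 -0.0473 yaw 170.3 err 0.4mm sat 15 n 2034
```

View pics/w1.png

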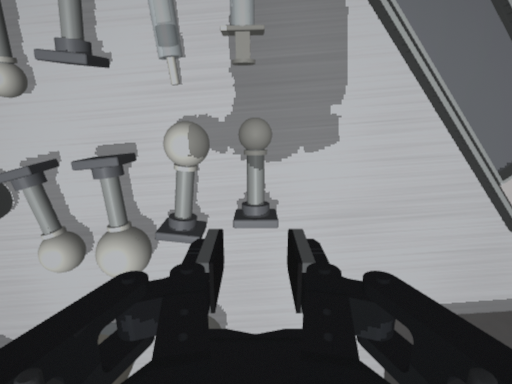

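```bash
python3 -m pendant '[{"travel":[0,0,0.8],"rot":[0,0,0],"fingers":-0.25},{"travel":[0,0,0.8],"rot":[0,0,0],"fingers":-0.25},{"travel":[0,0,0.8],"rot":[0,0,0],"fingers":-0.25}]'
python3 -m pendant '[{"travel":[0,0,0.417],"rot":[0,0,0],"fingers":-0.25},{"travel":[0,0,0.417],"rot":[0,0,0],"fingers":-0.25},{"travel":[0,0,0.417],"rot":[0,0,0],"fingers":-1},{"travel":[0,0,0.417],"rot":[0,0,0],"fingers":-1},{"travel":[0,0,0.417],"rot":[0,0,0],"fingers":-1},{"travel":[0,0,0.417],"rot":[0,0,0],"fingers":-1},{"travel":[0,0,-0.5],"rot":[0,0,0],"fingers":-1},{"travel":[0,0,-0.5],"rot":[0,0,0],"fingers":-1},{"travel":[0,0,-0.5],"rot":[0,0,0],"fingers":-1}]'
python3 -c "
from h import *
print(pose()[:3,3]);plan(.54,.33,.27,124)"
```

```text
clock: 4.25
tcp_pos: [0.6257, 0.0867, 0.0677]
orientation: [-0.006, 0.036, 0.999, -0.0]
wrist_force: [-2.0, -0.2, -1.8]
finger_gap: 0.032
grip_force: 0.0
clock: 5.15
tcp_pos: [0.6349, 0.0871, 0.1418]
orientation: [0.006, 0.035, 0.999, 0.0]
wrist_force: [0.8, 0.2, -0.6]
finger_gap: 0.0143
grip_force: 39.1
[0.63485215 0.08706673 0.14181152]
travel [0.474, 1.0, -0.544] rotz -0.323 rows 3
travel [0.104, 1.0, -0.494] rotz -0.293 rows 3
travel [-0.012, 0.06, -0.03] rotz -0.018 rows 1
```

```bash
python3 -c "
from h import *
plan(.54,.33,.27,124,(.631,.087,.134,86))"
python3 -m pendant '[{"travel":[0.47,0.95,-0.55],"rot":[0,0,-0.3],"fingers":-1},{"travel":[0.47,0.95,-0.55],"rot":[0,0,-0.3],"fingers":-1},{"travel":[0.47,0.95,-0.55],"rot":[0,0,-0.3],"fingers":-1}]'
python3 -m pendant '[{"travel":[0.13,1,-0.58],"rot":[0,0,-0.333],"fingers":-1},{"travel":[0.13,1,-0.58],"rot":[0,0,-0.333],"fingers":-1},{"travel":[0.13,1,-0.58],"rot":[0,0,-0.333],"fingers":-1},{"travel":[0.13,1,-0.58],"rot":[0,0,-0.333],"fingers":-1},{"travel":[0.13,1,-0.58],"rot":[0,0,-0.333],"fingers":-1}]'
python3 - <<'E'
from h import *
T=pose();print(np.round(T,3).tolist())
p,X,K,T=look("wrist");cv2.imwrite("pics/tray.png",p);np.save("tray.npy",X)
find("wrist",["row_small","row_medium","row_large"],X)
E
```

```text
travel [0.456, 1.0, -0.576] rotz -0.322 rows 3
travel [0.091, 1.0, -0.526] rotz -0.294 rows 3
travel [-0.012, 0.058, -0.031] rotz -0.017 rows 1
clock: 5.45
tcp_pos: [0.5821, 0.2059, 0.2018]
orientation: [0.001, -0.123, 0.992, 0.0]
wrist_force: [0.8, 0.6, -2.1]
finger_gap: 0.0144
grip_force: 39.2
clock: 5.95
tcp_pos: [0.5384, 0.3181, 0.2703]
orientation: [0.001, -0.293, 0.956, -0.0]
wrist_force: [-0.7, -0.3, -1.6]
finger_gap: 0.0145
grip_force: 39.3
[[-0.829, -0.56, 0.002, 0.538], [-0.56, 0.829, 0.0, 0.318], [-0.002, -0.001, -1.0, 0.27], [0.0, 0.0, 0.0, 1.0]]
row_small 0.93 px [220.  85.] med [0.48  0.242 0.006] rect 0.53 0.275 0.302 0.074 yaw 33.6 z [0.005 0.02 ] 11212
row_medium 0.76 px [298.  98.] med [0.448 0.315 0.006] rect 0.496 0.344 0.321 0.073 yaw 34.2 z [0.005 0.02 ] 12734
row_large 0.98 px [356. 126.] med [0.431 0.397 0.006] rect 0.455 0.407 0.325 0.075 yaw 34.1 z [0.005 0.02 ] 16275
```

View pics/tray.png

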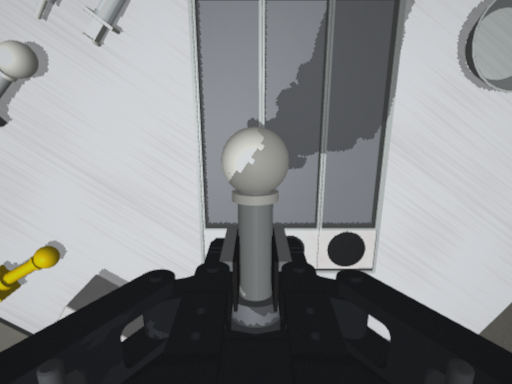

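```bash
python3 - <<'E'
from h import *
X=np.load("tray.npy");p=cv2.imread("pics/tray.png");g=cv2.cvtColor(p,cv2.COLOR_BGR2GRAY)
def fr(P,a): c,s=np.cos(a),np.sin(a);return np.stack([c*P[...,0]+s*P[...,1],-s*P[...,0]+c*P[...,1]],-1)
Z=X[...,2];a=np.radians(34.1)
# yaw refine: wall crests z>.016
m=(Z>.016)&(Z<.026);best=max(np.arange(32,36.01,.1),key=lambda d:(np.histogram(fr(X[m],np.radians(d))[:,1],np.arange(-.2,.3,.002))[0].astype(float)**2).sum())
print("yaw",best);a=np.radians(best);q=fr(X,a)
h,e=np.histogram(q[m][:,1],np.arange(-.1,.25,.002))
print([(round(x,3),int(n)) for x,n in zip(e,h) if n>60])
for u in(225,290,350):
    r=[(v,round(float(q[v,u,0]),4),int(g[v,u]),round(float(Z[v,u]),3)) for v in range(215,240,2)];print(u,r)
print("row centre lines, top of image x:",np.nanmin(q[0:2,210:390,0]), [np.round(fr(np.array(c),a),4) for c in((.53,.275),(.496,.344),(.455,.407))])
E
```

```text
yaw 34.20000000000003
[(np.float64(-0.036), 127), (np.float64(-0.034), 254), (np.float64(-0.032), 230), (np.float64(-0.03), 137), (np.float64(0.038), 62), (np.float64(0.04), 562), (np.float64(0.042), 429), (np.float64(0.044), 479), (np.float64(0.046), 253), (np.float64(0.048), 70), (np.float64(0.05), 70), (np.float64(0.052), 62), (np.float64(0.054), 71), (np.float64(0.056), 68), (np.float64(0.058), 69), (np.float64(0.06), 67), (np.float64(0.062), 70), (np.float64(0.066), 72), (np.float64(0.068), 69), (np.float64(0.07), 69), (np.float64(0.072), 65), (np.float64(0.074), 70), (np.float64(0.078), 62), (np.float64(0.08), 62), (np.float64(0.084), 64), (np.float64(0.086), 66), (np.float64(0.09), 64), (np.float64(0.092), 64), (np.float64(0.096), 67), (np.float64(0.102), 69), (np.float64(0.104), 64), (np.float64(0.108), 74), (np.float64(0.11), 63), (np.float64(0.112), 69), (np.float64(0.114), 329), (np.float64(0.116), 583), (np.float64(0.118), 262), (np.float64(0.12), 396), (np.float64(0.122), 410)]
225 [(215, 0.6961, 136, 0.006), (217, 0.6992, 136, 0.005), (219, 0.7016, 135, 0.007), (221, 0.
[... 382 characters left out ...]
00, 0.006), (225, 0.709, 72, 0.01), (227, 0.7091, 86, 0.017), (229, 0.7101, 184, 0.021), (231, 0.7143, 213, 0.018), (233, 0.717, 213, 0.018), (235, 0.7197, 168, 0.019), (237, 0.7222, 40, 0.019), (239, 0.6175, 24, 0.259)]
350 [(215, 0.6965, 123, 0.006), (217, 0.6993, 123, 0.006), (219, 0.7025, 124, 0.005), (221, 0.7057, 124, 0.004), (223, 0.7076, 97, 0.007), (225, 0.7096, 71, 0.009), (227, 0.7096, 85, 0.016), (229, 0.7104, 177, 0.021), (231, 0.7138, 185, 0.02), (233, 0.7168, 40, 0.019), (235, 0.7195, 39, 0.019), (237, 0.7225, 39, 0.019), (239, 0.7253, 39, 0.019)]
row centre lines, top of image x: 0.44266540571692403 [array([ 0.5929, -0.0705]), array([0.6036, 0.0057]), array([0.6051, 0.0809])]
```

```bash
cat >> h.py <<'E'
def slot(k,sgn):
    "sgn -1: ball towards row -x, in the +x half"
    o=dict(small=.0765,medium=.0815,large=.0865)[k];yp=dict(small=-.0707,medium=.005,large=.0803)[k]
    xp=.576-sgn*o;a=np.radians(34.2);return np.cos(a)*xp-np.sin(a)*yp,np.sin(a)*xp+np.cos(a)*yp
E
python3 - <<'E'
from h import *
for k in D: print(k,np.round(slot(k,-1),4),np.round(slot(k,1),4))
x,y=slot("small",-1);plan(x,y,.11,124.2)
E
```

```text
small [0.5794 0.3083] [0.4529 0.2223]
medium [0.541  0.3737] [0.4062 0.2821]
large [0.5028 0.4388] [0.3597 0.3416]
travel [-0.187, -0.183, 1.0] rotz -0.005 rows 3
travel [-0.059, -0.059, 0.321] rotz -0.001 rows 1
```

```bash
python3 -m pendant '[{"travel":[-0.187,-0.183,1],"rot":[0,0,0],"fingers":-1},{"travel":[-0.187,-0.183,1],"rot":[0,0,0],"fingers":-1},{"travel":[-0.187,-0.183,1],"rot":[0,0,0],"fingers":-1}]'
python3 -m pendant '[{"travel":[-0.059,-0.059,0.321],"rot":[0,0,0],"fingers":-1},{"travel":[-0.059,-0.059,0.321],"rot":[0,0,0],"fingers":-1},{"travel":[-0.059,-0.059,0.6],"rot":[0,0,0],"fingers":-1},{"travel":[-0.059,-0.059,0.98],"rot":[0,0,0],"fingers":-1},{"travel":[-0.059,-0.059,0.98],"rot":[0,0,0],"fingers":-1},{"travel":[-0.059,-0.059,0.98],"rot":[0,0,0],"fingers":-0.4},{"travel":[-0.059,-0.059,0.98],"rot":[0,0,0],"fingers":-0.4},{"travel":[-0.059,-0.059,0.98],"rot":[0,0,0],"fingers":-0.4},{"travel":[-0.059,-0.059,0.321],"rot":[0,0,0],"fingers":-0.4},{"travel":[-0.059,-0.059,0.321],"rot":[0,0,0],"fingers":-0.4}]'
python3 - <<'E'
from h import *
print(pose()[:3,3]);apps(["small"],z0=.006)
plan(.6384,.021,.15,79.5,(.5794,.3083,.11,124.2))
E
```

```text
clock: 6.45
tcp_pos: [0.5684, 0.3089, 0.1442]
orientation: [-0.003, -0.291, 0.957, -0.0]
wrist_force: [-0.5, -0.0, -1.3]
finger_gap: 0.0143
grip_force: 39.3
clock: 7.45
tcp_pos: [0.58, 0.3101, 0.1147]
orientation: [0.001, -0.292, 0.956, 0.0]
wrist_force: [0.8, 0.5, 0.4]
finger_gap: 0.0259
grip_force: 0.0
[0.58000196 0.31005664 0.11466606]
small 0.79 px [255 197] xy 0.5786 0.3091 yaw 214.5 err 0.3mm sat 8 n 4153
travel [0.416, -1.0, -0.148] rotz 0.33 rows 3
travel [0.049, -1.0, -0.136] rotz 0.305 rows 3
travel [-0.096, -0.347, -0.049] rotz 0.11 rows 1
```

```bash
python3 -m pendant '[{"travel":[0.416,-1,-0.148],"rot":[0,0,0.33],"fingers":-0.25},{"travel":[0.416,-1,-0.148],"rot":[0,0,0.33],"fingers":-0.25},{"travel":[0.416,-1,-0.148],"rot":[0,0,0.33],"fingers":-0.25}]'
python3 -m pendant '[{"travel":[0.049,-1,-0.136],"rot":[0,0,0.305],"fingers":-0.25},{"travel":[0.049,-1,-0.136],"rot":[0,0,0.305],"fingers":-0.25},{"travel":[0.049,-1,-0.136],"rot":[0,0,0.305],"fingers":-0.25}]'
python3 -m pendant '[{"travel":[-0.096,-0.347,-0.049],"rot":[0,0,0.11],"fingers":-0.25},{"travel":[-0.096,-0.347,-0.049],"rot":[0,0,0.11],"fingers":-0.25},{"travel":[-0.096,-0.347,-0.049],"rot":[0,0,0.11],"fingers":-0.25},{"travel":[-0.096,-0.347,-0.049],"rot":[0,0,0.11],"fingers":-0.25}]'
python3 - <<'E'
from h import *
T=pose();print(T[:3,3],np.degrees(np.arctan2(T[1,1],T[0,1])))
apps()
x,y=slot("medium",-1);plan(x,y,.11,124.2,(.6384,.021,.11,79.5))
plan(.6348,-.0434,.15,91.6,(x,y,.11,124.2))
E
```

```text
clock: 7.85
tcp_pos: [0.6055, 0.1799, 0.1301]
orientation: [0.001, -0.121, 0.993, -0.0]
wrist_force: [0.5, 0.2, 0.7]
finger_gap: 0.0318
grip_force: 0.0
clock: 8.15
tcp_pos: [0.6297, 0.0604, 0.1466]
orientation: [0.001, 0.04, 0.999, -0.001]
wrist_force: [0.1, 0.3, 0.3]
finger_gap: 0.032
grip_force: 0.0
clock: 8.55
tcp_pos: [0.6366, 0.0229, 0.1511]
orientation: [-0.0, 0.093, 0.996, 0.0]
wrist_force: [-1.1, -0.4, -0.1]
finger_gap: 0.032
grip_force: 0.0
[0.63662486 0.02288205 0.1510923 ] 79.32875011259688
small 0.68 px [44 62] xy 0.5025 -0.1152 yaw 174.0 err 1.2mm sat 8 n 2735
small 0.57 px [387 374] xy 0.8419 0.1365 yaw 153.8 err 0.5mm sat 221 n 152
medium 0.77 px [252 166] xy 0.6385 0.0210 yaw 169.6 err 0.4mm sat 8 n 3760
medium 0.67 px [106 225] xy 0.6386 -0.1132 yaw 10.8 err 0.4mm sat 8 n 3072
large 0.85 px [122  43] xy 0.4817 -0.0472 yaw 170.2 err 0.4mm sat 16 n 2178
large 0.68 px [177 199] xy 0.6347 -0.0433 yaw 2.1 err 0.4mm sat 9 n 2439
travel [0.486, 1.0, 0.0] rotz -0.272 rows 3
travel [0.17, 1.0, 0.0] rotz -0.248 rows 3
travel [-0.085, 0.919, 0.0] rotz -0.225 rows 3
travel [0.394, -1.0, -0.101] rotz 0.164 rows 3
travel [0.207, -1.0, -0.095] rotz 0.156 rows 3
travel [0.041, -1.0, -0.094] rotz 0.152 rows 3
travel [-0.055, -0.463, -0.043] rotz 0.071 rows 2
```

```bash
python3 -m pendant '[{"travel":[-0.015,-0.016,0.5],"rot":[0,0,0],"fingers":-0.25},{"travel":[-0.015,-0.016,0.5],"rot":[0,0,0],"fingers":-0.25}]'
python3 -m pendant '[{"travel":[0,0,0.3],"rot":[0,0,0],"fingers":-0.25},{"travel":[0,0,0.54],"rot":[0,0,0],"fingers":-0.25},{"travel":[0,0,0.54],"rot":[0,0,0],"fingers":-0.25},{"travel":[0,0,0.54],"rot":[0,0,0],"fingers":-1},{"travel":[0,0,0.54],"rot":[0,0,0],"fingers":-1},{"travel":[0,0,0.54],"rot":[0,0,0],"fingers":-1},{"travel":[0,0,0.54],"rot":[0,0,0],"fingers":-1},{"travel":[0,0,0.2],"rot":[0,0,0],"fingers":-1},{"travel":[0,0,-0.16],"rot":[0,0,0],"fingers":-1},{"travel":[0,0,-0.16],"rot":[0,0,0],"fingers":-1}]'
python3 -m pendant '[{"travel":[0.486,1,0],"rot":[0,0,-0.272],"fingers":-1},{"travel":[0.486,1,0],"rot":[0,0,-0.272],"fingers":-1},{"travel":[0.486,1,0],"rot":[0,0,-0.272],"fingers":-1}]'
python3 -m pendant '[{"travel":[0.17,1,0],"rot":[0,0,-0.248],"fingers":-1},{"travel":[0.17,1,0],"rot":[0,0,-0.248],"fingers":-1},{"travel":[0.17,1,0],"rot":[0,0,-0.248],"fingers":-1}]'
python3 -m pendant '[{"travel":[-0.085,0.919,0],"rot":[0,0,-0.225],"fingers":-1},{"travel":[-0.085,0.919,0],"rot":[0,0,-0.225],"fingers":-1},{"travel":[-0.085,0.919,0],"rot":[0,0,-0.225],"fingers":-1},{"travel":[-0.085,0.919,0],"rot":[0,0,-0.225],"fingers":-1}]'
python3 - <<'E'
from h import *
T=pose();print(T[:3,3],np.degrees(np.arctan2(T[1,1],T[0,1])),slot("medium",-1))
x,y=slot("medium",-1);plan(x,y,.033,124.2)
E
```

```text
clock: 8.95
tcp_pos: [0.6354, 0.021, 0.0867]
orientation: [-0.004, 0.093, 0.996, -0.0]
wrist_force: [-1.0, -0.6, -1.2]
finger_gap: 0.0321
grip_force: 0.0
clock: 9.95
tcp_pos: [0.6429, 0.0195, 0.118]
orientation: [0.006, 0.094, 0.996, 0.0]
wrist_force: [0.8, -0.6, 0.4]
finger_gap: 0.0142
grip_force: 39.1
clock: 10.25
tcp_pos: [0.6025, 0.1509, 0.1107]
orientation: [0.0, -0.05, 0.999, 0.0]
wrist_force: [0.3, 0.3, -0.6]
finger_gap: 0.0144
grip_force: 39.3
clock: 10.55
tcp_pos: [0.5699, 0.2699, 0.1106]
orientation: [0.0, -0.181, 0.984, 0.001]
wrist_force: [0.4, -0.1, 0.2]
finger_gap: 0.0141
grip_force: 39.3
clock: 10.95
tcp_pos: [0.5416, 0.375, 0.1102]
orientation: [0.0, -0.293, 0.956, -0.0]
wrist_force: [-0.4, 0.1, -0.3]
finger_gap: 0.0145
grip_force: 39.4
[0.5415962  0.37496048 0.11021571] 124.13235958432247 (np.float64(0.5409950606962637), np.float64(0.37370522380914867))
travel [0.01, -0.006, 0.643] rotz -0.001 rows 2
```

```bash
python3 -m pendant '[{"travel":[0.01,-0.006,0.4],"rot":[0,0,0],"fingers":-1},{"travel":[0.01,-0.006,0.643],"rot":[0,0,0],"fingers":-1},{"travel":[0.01,-0.006,0.643],"rot":[0,0,0],"fingers":-1},{"travel":[0.01,-0.006,0.643],"rot":[0,0,0],"fingers":-0.4},{"travel":[0.01,-0.006,0.643],"rot":[0,0,0],"fingers":-0.4},{"travel":[0.01,-0.006,0.643],"rot":[0,0,0],"fingers":-0.4},{"travel":[0.01,-0.006,0.3],"rot":[0,0,0],"fingers":-0.4},{"travel":[0.01,-0.006,0],"rot":[0,0,0],"fingers":-0.4},{"travel":[0.01,-0.006,0],"rot":[0,0,0],"fingers":-0.4}]'
python3 - <<'E'
from h import *
apps(["medium"],z0=.006)
E
python3 -m pendant '[{"travel":[0.394,-1,-0.065],"rot":[0,0,0.164],"fingers":-0.25},{"travel":[0.394,-1,-0.065],"rot":[0,0,0.164],"fingers":-0.25},{"travel":[0.394,-1,-0.065],"rot":[0,0,0.164],"fingers":-0.25}]'
python3 -m pendant '[{"travel":[0.207,-1,-0.06],"rot":[0,0,0.156],"fingers":-0.25},{"travel":[0.207,-1,-0.06],"rot":[0,0,0.156],"fingers":-0.25},{"travel":[0.207,-1,-0.06],"rot":[0,0,0.156],"fingers":-0.25}]'
python3 -m pendant '[{"travel":[0.041,-1,-0.06],"rot":[0,0,0.152],"fingers":-0.25},{"travel":[0.041,-1,-0.06],"rot":[0,0,0.152],"fingers":-0.25},{"travel":[0.041,-1,-0.06],"rot":[0,0,0.152],"fingers":-0.25}]'
python3 -m pendant '[{"travel":[-0.055,-0.463,-0.023],"rot":[0,0,0.071],"fingers":-0.25},{"travel":[-0.055,-0.463,-0.023],"rot":[0,0,0.071],"fingers":-0.25},{"travel":[-0.055,-0.463,-0.023],"rot":[0,0,0.071],"fingers":-0.25},{"travel":[-0.055,-0.463,-0.023],"rot":[0,0,0.071],"fingers":-0.25}]'
python3 - <<'E'
from h import *
apps()
T=pose();print(T[:3,3],np.degrees(np.arctan2(T[1,1],T[0,1])))
p=plan(.6347,-.0433,.028,91.8);p=plan(*slot("large",1),.11,124.2,(.6347,-.0433,.11,91.8))
plan(.6386,-.1132,.135,100.8,p)
E
```

```text
clock: 11.85
tcp_pos: [0.5456, 0.3734, 0.1172]
orientation: [0.006, -0.292, 0.956, 0.001]
wrist_force: [-0.1, -0.5, 1.5]
finger_gap: 0.0257
grip_force: 0.0
medium 0.97 px [254 160] xy 0.5418 0.3700 yaw 214.2 err 0.3mm sat 8 n 5445
clock: 12.25
tcp_pos: [0.5693, 0.2428, 0.1168]
orientation: [-0.001, -0.208, 0.978, -0.001]
wrist_force: [-0.2, -0.2, -0.5]
finger_gap: 0.0321
grip_force: 0.0
clock: 12.55
tcp_pos: [0.5961, 0.1222, 0.1242]
orientation: [-0.001, -0.127, 0.992, -0.0]
wrist_force: [0.7, 0.3, -0.6]
finger_gap: 0.0322
grip_force: 0.0
clock: 12.85
tcp_pos: [0.6221, 0.0046, 0.1314]
orientation: [-0.001, -0.047, 0.999, -0.0]
wrist_force: [-0.2, 0.3, -0.2]
finger_gap: 0.0318
grip_force: 0.0
clock: 13.25
tcp_pos: [0.633, -0.0451, 0.1342]
orientation: [-0.001, -0.012, 1.0, 0.0]
wrist_force: [-0.4, -0.2, 0.3]
finger_gap: 0.0322
grip_force: 0.0
small 0.57 px [157  39] xy 0.5014 -0.1157 yaw 176.4 err 1.3mm sat 8 n 2019
medium 0.65 px [169 200] xy 0.6384 -0.1132 yaw 10.9 err 0.4mm sat 9 n 3171
large 0.59 px [256 240] xy 0.6348 -0.0435 yaw 1.9 err 0.4mm sat 8 n 4802
[ 0.63363268 -0.04422523  0.13504284] 91.50621251808258
travel [-0.009, 0.007, 0.892] rotz -0.005 rows 3
travel [0.668, 1.0, 0.0] rotz -0.165 rows 3
travel [0.442, 1.0, 0.0] rotz -0.15 rows 3
travel [0.265, 1.0, 0.0] rotz -0.141 rows 3
travel [0.068, 0.607, 0.0] rotz -0.084 rows 2
travel [0.047, -1.0, -0.047] rotz 0.088 rows 3
travel [-0.045, -1.0, -0.047] rotz 0.088 rows 3
travel [-0.139, -1.0, -0.047] rotz 0.088 rows 3
travel [-0.234, -1.0, -0.048] rotz 0.09 rows 3
travel [-0.129, -0.385, -0.019] rotz 0.036 rows 1
```

```bash
python3 -m pendant '[{"travel":[-0.009,0.007,0.45],"rot":[0,0,0],"fingers":-0.25},{"travel":[-0.009,0.007,0.892],"rot":[0,0,0],"fingers":-0.25},{"travel":[-0.009,0.007,0.892],"rot":[0,0,0],"fingers":-0.25},{"travel":[-0.009,0.007,0.892],"rot":[0,0,0],"fingers":-1},{"travel":[-0.009,0.007,0.892],"rot":[0,0,0],"fingers":-1},{"travel":[-0.009,0.007,0.892],"rot":[0,0,0],"fingers":-1},{"travel":[-0.009,0.007,0.892],"rot":[0,0,0],"fingers":-1},{"travel":[-0.009,0.007,0.5],"rot":[0,0,0],"fingers":-1},{"travel":[-0.009,0.007,0.208],"rot":[0,0,0],"fingers":-1},{"travel":[-0.009,0.007,0.208],"rot":[0,0,0],"fingers":-1}]'
python3 -m pendant '[{"travel":[0.668,1,0],"rot":[0,0,-0.165],"fingers":-1},{"travel":[0.668,1,0],"rot":[0,0,-0.165],"fingers":-1},{"travel":[0.668,1,0],"rot":[0,0,-0.165],"fingers":-1}]'
python3 -m pendant '[{"travel":[0.442,1,0],"rot":[0,0,-0.15],"fingers":-1},{"travel":[0.442,1,0],"rot":[0,0,-0.15],"fingers":-1},{"travel":[0.442,1,0],"rot":[0,0,-0.15],"fingers":-1}]'
python3 -m pendant '[{"travel":[0.265,1,0],"rot":[0,0,-0.141],"fingers":-1},{"travel":[0.265,1,0],"rot":[0,0,-0.141],"fingers":-1},{"travel":[0.265,1,0],"rot":[0,0,-0.141],"fingers":-1}]'
python3 -m pendant '[{"travel":[0.068,0.607,0],"rot":[0,0,-0.084],"fingers":-1},{"travel":[0.068,0.607,0],"rot":[0,0,-0.084],"fingers":-1},{"travel":[0.068,0.607,0],"rot":[0,0,-0.084],"fingers":-1},{"travel":[0.068,0.607,0],"rot":[0,0,-0.084],"fingers":-1}]'
python3 - <<'E'
from h import *
T=pose();print(T[:3,3],np.degrees(np.arctan2(T[1,1],T[0,1])),slot("large",1))
plan(*slot("large",1),.035,124.2)
E
```

```text
clock: 14.45
tcp_pos: [0.6394, -0.0458, 0.1178]
orientation: [0.006, -0.012, 1.0, -0.001]
wrist_force: [1.9, -0.8, -0.2]
finger_gap: 0.0146
grip_force: 39.1
clock: 14.75
tcp_pos: [0.5508, 0.0741, 0.1106]
orientation: [0.0, -0.098, 0.995, 0.0]
wrist_force: [0.8, 1.0, -0.0]
finger_gap: 0.0146
grip_force: 39.3
clock: 15.05
tcp_pos: [0.4741, 0.1824, 0.1107]
orientation: [-0.0, -0.177, 0.984, 0.0]
wrist_force: [1.1, 0.0, -1.6]
finger_gap: 0.0145
grip_force: 39.3
clock: 15.35
tcp_pos: [0.4027, 0.2842, 0.1107]
orientation: [0.0, -0.25, 0.968, 0.0]
wrist_force: [1.3, -0.1, -1.8]
finger_gap: 0.0143
grip_force: 39.4
clock: 15.75
tcp_pos: [0.3629, 0.3421, 0.1106]
orientation: [0.001, -0.291, 0.957, -0.0]
wrist_force: [1.4, 0.6, -0.9]
finger_gap: 0.0146
grip_force: 39.5
[0.36290004 0.34213178 0.11059558] 123.85792838119872 (np.float64(0.3597206458658719), np.float64(0.34155438357286516))
travel [0.025, 0.011, 0.63] rotz -0.006 rows 2
```

```bash
python3 -m pendant '[{"travel":[0.025,0.011,0.4],"rot":[0,0,0],"fingers":-1},{"travel":[0.025,0.011,0.63],"rot":[0,0,0],"fingers":-1},{"travel":[0.025,0.011,0.63],"rot":[0,0,0],"fingers":-1},{"travel":[0.025,0.011,0.63],"rot":[0,0,0],"fingers":-0.4},{"travel":[0.025,0.011,0.63],"rot":[0,0,0],"fingers":-0.4},{"travel":[0.025,0.011,0.63],"rot":[0,0,0],"fingers":-0.4},{"travel":[0.025,0.011,0.3],"rot":[0,0,0],"fingers":-0.4},{"travel":[0.025,0.011,0],"rot":[0,0,0],"fingers":-0.4},{"travel":[0.025,0.011,0],"rot":[0,0,0],"fingers":-0.4}]'
python3 - <<'E'
from h import *
apps(["large"],z0=.006)
E
python3 -m pendant '[{"travel":[0.047,-1,-0.047],"rot":[0,0,0.088],"fingers":-0.25},{"travel":[0.047,-1,-0.047],"rot":[0,0,0.088],"fingers":-0.25},{"travel":[0.047,-1,-0.047],"rot":[0,0,0.088],"fingers":-0.25}]'
python3 -m pendant '[{"travel":[-0.045,-1,-0.047],"rot":[0,0,0.088],"fingers":-0.25},{"travel":[-0.045,-1,-0.047],"rot":[0,0,0.088],"fingers":-0.25},{"travel":[-0.045,-1,-0.047],"rot":[0,0,0.088],"fingers":-0.25}]'
python3 -m pendant '[{"travel":[-0.139,-1,-0.047],"rot":[0,0,0.088],"fingers":-0.25},{"travel":[-0.139,-1,-0.047],"rot":[0,0,0.088],"fingers":-0.25},{"travel":[-0.139,-1,-0.047],"rot":[0,0,0.088],"fingers":-0.25}]'
python3 -m pendant '[{"travel":[-0.234,-1,-0.048],"rot":[0,0,0.09],"fingers":-0.25},{"travel":[-0.234,-1,-0.048],"rot":[0,0,0.09],"fingers":-0.25},{"travel":[-0.234,-1,-0.048],"rot":[0,0,0.09],"fingers":-0.25}]'
python3 -m pendant '[{"travel":[-0.129,-0.385,-0.019],"rot":[0,0,0.036],"fingers":-0.25},{"travel":[-0.129,-0.385,-0.019],"rot":[0,0,0.036],"fingers":-0.25},{"travel":[-0.129,-0.385,-0.019],"rot":[0,0,0.036],"fingers":-0.25},{"travel":[-0.129,-0.385,-0.019],"rot":[0,0,0.036],"fingers":-0.25}]'
python3 - <<'E'
from h import *
apps()
T=pose();print(T[:3,3],np.degrees(np.arctan2(T[1,1],T[0,1])))
p=plan(.6385,-.1132,.026,100.8);p=plan(*slot("medium",1),.11,124.2,(.6385,-.1132,.11,100.8))
plan(.4817,-.0472,.135,80.2,p)
E
```

```text
clock: 16.65
tcp_pos: [0.3631, 0.3434, 0.1157]
orientation: [0.005, -0.29, 0.957, 0.001]
wrist_force: [1.2, 0.7, -0.5]
finger_gap: 0.0257
grip_force: 0.0
large 0.66 px [254 237] xy 0.3601 0.3404 yaw 33.8 err 0.3mm sat 8 n 5509
clock: 17.05
tcp_pos: [0.4226, 0.2358, 0.115]
orientation: [-0.0, -0.245, 0.969, -0.001]
wrist_force: [0.2, 0.6, -0.3]
finger_gap: 0.032
grip_force: 0.0
clock: 17.35
tcp_pos: [0.4852, 0.1323, 0.1207]
orientation: [-0.0, -0.2, 0.98, -0.001]
wrist_force: [-0.1, 0.4, -0.6]
finger_gap: 0.032
grip_force: 0.0
clock: 17.65
tcp_pos: [0.548, 0.0283, 0.1262]
orientation: [0.0, -0.154, 0.988, -0.0]
wrist_force: [-1.1, 0.2, -0.2]
finger_gap: 0.0319
grip_force: 0.0
clock: 17.95
tcp_pos: [0.6114, -0.0774, 0.1316]
orientation: [-0.0, -0.108, 0.994, -0.0]
wrist_force: [-0.3, 0.0, -0.2]
finger_gap: 0.0316
grip_force: 0.0
clock: 18.35
tcp_pos: [0.634, -0.1146, 0.134]
orientation: [-0.001, -0.091, 0.996, 0.001]
wrist_force: [0.2, 0.2, -0.8]
finger_gap: 0.0321
grip_force: 0.0
small 0.66 px [280  43] xy 0.5013 -0.1152 yaw 174.2 err 1.3mm sat 8 n 1949
medium 0.74 px [253 220] xy 0.6383 -0.1131 yaw 10.7 err 0.3mm sat 8 n 3857
large 0.76 px [380  39] xy 0.4817 -0.0471 yaw 170.4 err 0.3mm sat 17 n 2323
[ 0.63473045 -0.11417756  0.13530001] 100.468151149079
travel [-0.032, 0.002, 0.911] rotz -0.006 rows 3
travel [0.357, 1.0, 0.0] rotz -0.108 rows 3
travel [0.234, 1.0, 0.0] rotz -0.105 rows 3
travel [0.12, 1.0, 0.0] rotz -0.103 rows 3
travel [0.009, 0.725, 0.0] rotz -0.074 rows 2
travel [0.389, -1.0, -0.079] rotz 0.28 rows 3
travel [0.079, -1.0, -0.074] rotz 0.261 rows 3
travel [-0.144, -0.725, -0.055] rotz 0.192 rows 2
```

```bash
python3 -m pendant '[{"travel":[-0.032,0.002,0.2],"rot":[0,0,0],"fingers":-0.4},{"travel":[-0.032,0.002,0.55],"rot":[0,0,0],"fingers":-0.4},{"travel":[-0.032,0.002,0.911],"rot":[0,0,0],"fingers":-0.4},{"travel":[-0.032,0.002,0.911],"rot":[0,0,0],"fingers":-1},{"travel":[-0.032,0.002,0.911],"rot":[0,0,0],"fingers":-1},{"travel":[-0.032,0.002,0.911],"rot":[0,0,0],"fingers":-1},{"travel":[-0.032,0.002,0.911],"rot":[0,0,0],"fingers":-1},{"travel":[-0.032,0.002,0.5],"rot":[0,0,0],"fingers":-1},{"travel":[-0.032,0.002,0.208],"rot":[0,0,0],"fingers":-1},{"travel":[-0.032,0.002,0.208],"rot":[0,0,0],"fingers":-1}]'
python3 -m pendant '[{"travel":[0.357,1,0],"rot":[0,0,-0.108],"fingers":-1},{"travel":[0.357,1,0],"rot":[0,0,-0.108],"fingers":-1},{"travel":[0.357,1,0],"rot":[0,0,-0.108],"fingers":-1}]'
python3 -m pendant '[{"travel":[0.234,1,0],"rot":[0,0,-0.105],"fingers":-1},{"travel":[0.234,1,0],"rot":[0,0,-0.105],"fingers":-1},{"travel":[0.234,1,0],"rot":[0,0,-0.105],"fingers":-1}]'
python3 -m pendant '[{"travel":[0.12,1,0],"rot":[0,0,-0.103],"fingers":-1},{"travel":[0.12,1,0],"rot":[0,0,-0.103],"fingers":-1},{"travel":[0.12,1,0],"rot":[0,0,-0.103],"fingers":-1}]'
python3 -m pendant '[{"travel":[0.009,0.725,0],"rot":[0,0,-0.074],"fingers":-1},{"travel":[0.009,0.725,0],"rot":[0,0,-0.074],"fingers":-1},{"travel":[0.009,0.725,0],"rot":[0,0,-0.074],"fingers":-1},{"travel":[0.009,0.725,0],"rot":[0,0,-0.074],"fingers":-1}]'
python3 - <<'E'
from h import *
T=pose();print(T[:3,3],np.degrees(np.arctan2(T[1,1],T[0,1])),slot("medium",1))
plan(*slot("medium",1),.033,124.2)
E
```

```text
clock: 19.55
tcp_pos: [0.6431, -0.1157, 0.1181]
orientation: [0.006, -0.091, 0.996, -0.002]
wrist_force: [1.8, -0.1, -0.5]
finger_gap: 0.0147
grip_force: 39.2
clock: 19.85
tcp_pos: [0.5726, -0.0017, 0.1105]
orientation: [-0.001, -0.147, 0.989, 0.001]
wrist_force: [1.0, -0.3, -1.6]
finger_gap: 0.0143
grip_force: 39.3
clock: 20.15
tcp_pos: [0.5105, 0.1053, 0.1105]
orientation: [-0.001, -0.202, 0.979, 0.001]
wrist_force: [0.5, 0.2, -1.5]
finger_gap: 0.0145
grip_force: 39.4
clock: 20.45
tcp_pos: [0.4503, 0.2098, 0.1107]
orientation: [-0.0, -0.255, 0.967, 0.001]
wrist_force: [-0.1, -0.1, -0.5]
finger_gap: 0.0152
grip_force: 39.5
clock: 20.85
tcp_pos: [0.4091, 0.2831, 0.1107]
orientation: [0.0, -0.292, 0.957, -0.0]
wrist_force: [0.3, 0.4, -1.2]
finger_gap: 0.0146
grip_force: 39.6
[0.40914551 0.28307008 0.11065631] 123.9094598185909 (np.float64(0.40618092708951015), np.float64(0.28208563321925134))
travel [0.025, 0.007, 0.647] rotz -0.005 rows 2
```

```bash
python3 -m pendant '[{"travel":[0.025,0.007,0.4],"rot":[0,0,0],"fingers":-1},{"travel":[0.025,0.007,0.647],"rot":[0,0,0],"fingers":-1},{"travel":[0.025,0.007,0.647],"rot":[0,0,0],"fingers":-1},{"travel":[0.025,0.007,0.647],"rot":[0,0,0],"fingers":-0.4},{"travel":[0.025,0.007,0.647],"rot":[0,0,0],"fingers":-0.4},{"travel":[0.025,0.007,0.647],"rot":[0,0,0],"fingers":-0.4},{"travel":[0.025,0.007,0.3],"rot":[0,0,0],"fingers":-0.4},{"travel":[0.025,0.007,0],"rot":[0,0,0],"fingers":-0.4},{"travel":[0.025,0.007,0],"rot":[0,0,0],"fingers":-0.4}]'
python3 - <<'E'
from h import *
apps(["medium"],z0=.006)
E
python3 -m pendant '[{"travel":[0.389,-1,-0.079],"rot":[0,0,0.28],"fingers":-0.25},{"travel":[0.389,-1,-0.079],"rot":[0,0,0.28],"fingers":-0.25},{"travel":[0.389,-1,-0.079],"rot":[0,0,0.28],"fingers":-0.25}]'
python3 -m pendant '[{"travel":[0.079,-1,-0.074],"rot":[0,0,0.261],"fingers":-0.25},{"travel":[0.079,-1,-0.074],"rot":[0,0,0.261],"fingers":-0.25},{"travel":[0.079,-1,-0.074],"rot":[0,0,0.261],"fingers":-0.25}]'
python3 -m pendant '[{"travel":[-0.144,-0.725,-0.055],"rot":[0,0,0.192],"fingers":-0.25},{"travel":[-0.144,-0.725,-0.055],"rot":[0,0,0.192],"fingers":-0.25},{"travel":[-0.144,-0.725,-0.055],"rot":[0,0,0.192],"fingers":-0.25},{"travel":[-0.144,-0.725,-0.055],"rot":[0,0,0.192],"fingers":-0.25}]'
python3 - <<'E'
from h import *
p,X,K,T=apps();cv2.imwrite("pics/w5.png",p)
T=pose();print(T[:3,3],np.degrees(np.arctan2(T[1,1],T[0,1])))
p=plan(.4817,-.0472,.028,80.3);p=plan(*slot("large",-1),.11,124.2,(.4817,-.0472,.11,80.3))
E
```

```text
clock: 21.75
tcp_pos: [0.4106, 0.2834, 0.1165]
orientation: [0.006, -0.291, 0.957, 0.001]
wrist_force: [1.1, -0.1, -0.0]
finger_gap: 0.0256
grip_force: 0.0
medium 0.9 px [249 316] xy 0.4984 0.3600 yaw 62.5 err 1.9mm sat 8 n 1005
medium 0.68 px [254 213] xy 0.4062 0.2800 yaw 33.7 err 0.4mm sat 8 n 4687
clock: 22.15
tcp_pos: [0.4341, 0.1536, 0.1192]
orientation: [-0.001, -0.146, 0.989, -0.0]
wrist_force: [0.2, 0.4, 0.5]
finger_gap: 0.0322
grip_force: 0.0
clock: 22.45
tcp_pos: [0.4609, 0.035, 0.1282]
orientation: [0.0, -0.008, 1.0, -0.0]
wrist_force: [-1.3, 0.2, 0.3]
finger_gap: 0.032
grip_force: 0.0
clock: 22.85
tcp_pos: [0.4791, -0.0489, 0.1343]
orientation: [-0.001, 0.09, 0.996, 0.0]
wrist_force: [-0.8, 0.1, -0.7]
finger_gap: 0.032
grip_force: 0.0
small 0.66 px [178 190] xy 0.4833 -0.1136 yaw 354.3 err 0.3mm sat 14 n 2588
large 0.96 px [257 151] xy 0.4819 -0.0473 yaw 170.4 err 0.3mm sat 8 n 5751
[ 0.47902114 -0.04703054  0.13475772] 79.91091187756614
travel [-0.022, 0.003, 0.89] rotz -0.006 rows 3
travel [0.127, 1.0, 0.0] rotz -0.182 rows 3
travel [-0.065, 1.0, 0.0] rotz -0.181 rows 3
travel [-0.26, 1.0, 0.0] rotz -0.186 rows 3
travel [-0.439, 0.91, 0.0] rotz -0.183 rows 3
```

View pics/w5.png

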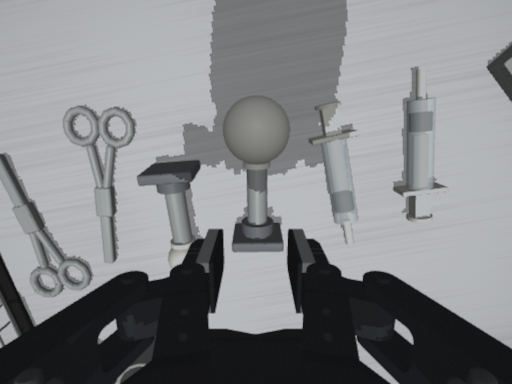

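```bash
python3 -m pendant '[{"travel":[-0.022,0.003,0.45],"rot":[0,0,0],"fingers":-0.25},{"travel":[-0.022,0.003,0.89],"rot":[0,0,0],"fingers":-0.25},{"travel":[-0.022,0.003,0.89],"rot":[0,0,0],"fingers":-0.25},{"travel":[-0.022,0.003,0.89],"rot":[0,0,0],"fingers":-1},{"travel":[-0.022,0.003,0.89],"rot":[0,0,0],"fingers":-1},{"travel":[-0.022,0.003,0.89],"rot":[0,0,0],"fingers":-1},{"travel":[-0.022,0.003,0.89],"rot":[0,0,0],"fingers":-1},{"travel":[-0.022,0.003,0.5],"rot":[0,0,0],"fingers":-1},{"travel":[-0.022,0.003,0.208],"rot":[0,0,0],"fingers":-1},{"travel":[-0.022,0.003,0.208],"rot":[0,0,0],"fingers":-1}]'
python3 -m pendant '[{"travel":[0.127,1,0],"rot":[0,0,-0.182],"fingers":-1},{"travel":[0.127,1,0],"rot":[0,0,-0.182],"fingers":-1},{"travel":[0.127,1,0],"rot":[0,0,-0.182],"fingers":-1}]'
python3 -m pendant '[{"travel":[-0.065,1,0],"rot":[0,0,-0.181],"fingers":-1},{"travel":[-0.065,1,0],"rot":[0,0,-0.181],"fingers":-1},{"travel":[-0.065,1,0],"rot":[0,0,-0.181],"fingers":-1}]'
python3 -m pendant '[{"travel":[-0.26,1,0],"rot":[0,0,-0.186],"fingers":-1},{"travel":[-0.26,1,0],"rot":[0,0,-0.186],"fingers":-1},{"travel":[-0.26,1,0],"rot":[0,0,-0.186],"fingers":-1}]'
python3 -m pendant '[{"travel":[-0.439,0.91,0],"rot":[0,0,-0.183],"fingers":-1},{"travel":[-0.439,0.91,0],"rot":[0,0,-0.183],"fingers":-1},{"travel":[-0.439,0.91,0],"rot":[0,0,-0.183],"fingers":-1},{"travel":[-0.439,0.91,0],"rot":[0,0,-0.183],"fingers":-1}]'
python3 - <<'E'
from h import *
T=pose();print(T[:3,3],np.degrees(np.arctan2(T[1,1],T[0,1])),slot("large",-1))
p=plan(*slot("large",-1),.035,124.2);p[2]=.11
plan(.4833,-.1136,.135,84.3,p)
E
```

```text
clock: 24.05
tcp_pos: [0.4864, -0.0495, 0.1161]
orientation: [0.005, 0.089, 0.996, -0.001]
wrist_force: [1.2, 0.4, -1.5]
finger_gap: 0.0146
grip_force: 39.5
clock: 24.35
tcp_pos: [0.4884, 0.0751, 0.1106]
orientation: [0.0, -0.008, 1.0, 0.001]
wrist_force: [0.0, -1.2, -0.5]
finger_gap: 0.0146
grip_force: 39.6
clock: 24.65
tcp_pos: [0.4949, 0.1961, 0.1105]
orientation: [0.001, -0.103, 0.995, 0.001]
wrist_force: [-0.9, -0.7, -0.9]
finger_gap: 0.0145
grip_force: 39.7
clock: 24.95
tcp_pos: [0.5014, 0.32, 0.1103]
orientation: [0.001, -0.199, 0.98, 0.001]
wrist_force: [0.5, -0.2, -1.6]
finger_gap: 0.0144
grip_force: 39.7
clock: 25.35
tcp_pos: [0.5073, 0.4407, 0.1096]
orientation: [0.0, -0.292, 0.956, 0.0]
wrist_force: [1.0, -1.5, -2.0]
finger_gap: 0.0142
grip_force: 39.7
[0.50734162 0.44072407 0.10963868] 123.94403492695223 (np.float64(0.5028055852153711), np.float64(0.4387948079412838))
travel [0.04, 0.008, 0.622] rotz -0.004 rows 2
travel [0.732, -1.0, -0.056] rotz 0.179 rows 3
travel [0.476, -1.0, -0.05] rotz 0.16 rows 3
travel [0.284, -1.0, -0.047] rotz 0.15 rows 3
travel [0.121, -1.0, -0.046] rotz 0.145 rows 3
travel [-0.007, -0.213, -0.009] rotz 0.031 rows 1
```

```bash
python3 -m pendant '[{"travel":[0.04,0.008,0.4],"rot":[0,0,0],"fingers":-1},{"travel":[0.04,0.008,0.622],"rot":[0,0,0],"fingers":-1},{"travel":[0.04,0.008,0.622],"rot":[0,0,0],"fingers":-1},{"travel":[0.04,0.008,0.622],"rot":[0,0,0],"fingers":-0.4},{"travel":[0.04,0.008,0.622],"rot":[0,0,0],"fingers":-0.4},{"travel":[0.04,0.008,0.622],"rot":[0,0,0],"fingers":-0.4},{"travel":[0.04,0.008,0.3],"rot":[0,0,0],"fingers":-0.4},{"travel":[0.04,0.008,0],"rot":[0,0,0],"fingers":-0.4},{"travel":[0.04,0.008,0],"rot":[0,0,0],"fingers":-0.4}]'
python3 - <<'E'
from h import *
apps(["large"],z0=.006)
E
python3 -m pendant '[{"travel":[0.732,-1,-0.056],"rot":[0,0,0.179],"fingers":-0.25},{"travel":[0.732,-1,-0.056],"rot":[0,0,0.179],"fingers":-0.25},{"travel":[0.732,-1,-0.056],"rot":[0,0,0.179],"fingers":-0.25}]'
python3 -m pendant '[{"travel":[0.476,-1,-0.05],"rot":[0,0,0.16],"fingers":-0.25},{"travel":[0.476,-1,-0.05],"rot":[0,0,0.16],"fingers":-0.25},{"travel":[0.476,-1,-0.05],"rot":[0,0,0.16],"fingers":-0.25}]'
python3 -m pendant '[{"travel":[0.284,-1,-0.047],"rot":[0,0,0.15],"fingers":-0.25},{"travel":[0.284,-1,-0.047],"rot":[0,0,0.15],"fingers":-0.25},{"travel":[0.284,-1,-0.047],"rot":[0,0,0.15],"fingers":-0.25}]'
python3 -m pendant '[{"travel":[0.121,-1,-0.046],"rot":[0,0,0.145],"fingers":-0.25},{"travel":[0.121,-1,-0.046],"rot":[0,0,0.145],"fingers":-0.25},{"travel":[0.121,-1,-0.046],"rot":[0,0,0.145],"fingers":-0.25}]'
python3 -m pendant '[{"travel":[0,-0.213,-0.009],"rot":[0,0,0.031],"fingers":-0.25},{"travel":[0,-0.213,-0.009],"rot":[0,0,0.031],"fingers":-0.25},{"travel":[0,-0.213,-0.009],"rot":[0,0,0.031],"fingers":-0.25}]'
python3 - <<'E'
from h import *
p,X,K,T=apps()
T=pose();print(T[:3,3],np.degrees(np.arctan2(T[1,1],T[0,1])))
p=plan(.4833,-.1136,.024,84.3);p=plan(*slot("small",1),.11,124.2,(.4833,-.1136,.11,84.3))
plan(.49,-.21,.2,90,p)
E
```

```text
clock: 26.25
tcp_pos: [0.5067, 0.4377, 0.1174]
orientation: [0.006, -0.29, 0.957, 0.002]
wrist_force: [0.6, 0.5, 1.2]
finger_gap: 0.0257
grip_force: 0.0
large 0.76 px [254  19] xy 0.3957 0.4218 yaw 278.9 err 0.4mm sat 7 n 3351
large 0.71 px [255 141] xy 0.5033 0.4350 yaw 213.1 err 0.3mm sat 8 n 7315
clock: 26.65
tcp_pos: [0.4954, 0.2852, 0.1155]
orientation: [-0.001, -0.199, 0.98, -0.0]
wrist_force: [1.0, -0.2, 0.7]
finger_gap: 0.0323
grip_force: 0.0
clock: 26.95
tcp_pos: [0.4895, 0.1512, 0.122]
orientation: [-0.001, -0.115, 0.993, -0.0]
wrist_force: [1.0, -0.1, -0.1]
finger_gap: 0.032
grip_force: 0.0
clock: 27.25
tcp_pos: [0.4845, 0.0265, 0.1278]
orientation: [-0.001, -0.037, 0.999, -0.0]
wrist_force: [1.1, 0.6, 0.7]
finger_gap: 0.0319
grip_force: 0.0
clock: 27.55
tcp_pos: [0.4796, -0.0946, 0.1335]
orientation: [-0.0, 0.04, 0.999, -0.0]
wrist_force: [0.5, 0.6, 0.4]
finger_gap: 0.0324
grip_force: 0.0
clock: 27.85
tcp_pos: [0.4776, -0.1167, 0.1344]
orientation: [-0.001, 0.054, 0.999, 0.0]
wrist_force: [-0.7, -0.0, -1.2]
finger_gap: 0.032
grip_force: 0.0
small 0.72 px [256 192] xy 0.4832 -0.1135 yaw 354.1 err 0.3mm sat 9 n 2971
[ 0.47817767 -0.1155865   0.13487201] 83.91566346559453
travel [-0.041, 0.021, 0.924] rotz -0.006 rows 3
travel [0.192, 1.0, 0.0] rotz -0.241 rows 3
travel [-0.063, 1.0, 0.0] rotz -0.237 rows 3
travel [-0.241, 0.753, 0.0] rotz -0.187 rows 2
travel [0.561, -1.0, -0.238] rotz 0.181 rows 3
travel [0.333, -1.0, -0.219] rotz 0.166 rows 3
travel [0.149, -1.0, -0.209] rotz 0.159 rows 3
travel [-0.008, -0.404, -0.084] rotz 0.064 rows 1
```

```bash
python3 -m pendant '[{"travel":[-0.041,0.021,0.45],"rot":[0,0,0],"fingers":-0.35},{"travel":[-0.041,0.021,0.924],"rot":[0,0,0],"fingers":-0.35},{"travel":[-0.041,0.021,0.924],"rot":[0,0,0],"fingers":-0.35},{"travel":[-0.041,0.021,0.924],"rot":[0,0,0],"fingers":-1},{"travel":[-0.041,0.021,0.924],"rot":[0,0,0],"fingers":-1},{"travel":[-0.041,0.021,0.924],"rot":[0,0,0],"fingers":-1},{"travel":[-0.041,0.021,0.924],"rot":[0,0,0],"fingers":-1},{"travel":[-0.041,0.021,0.5],"rot":[0,0,0],"fingers":-1},{"travel":[-0.041,0.021,0.208],"rot":[0,0,0],"fingers":-1},{"travel":[-0.041,0.021,0.208],"rot":[0,0,0],"fingers":-1}]'
python3 -m pendant '[{"travel":[0.192,1,0],"rot":[0,0,-0.241],"fingers":-1},{"travel":[0.192,1,0],"rot":[0,0,-0.241],"fingers":-1},{"travel":[0.192,1,0],"rot":[0,0,-0.241],"fingers":-1}]'
python3 -m pendant '[{"travel":[-0.063,1,0],"rot":[0,0,-0.237],"fingers":-1},{"travel":[-0.063,1,0],"rot":[0,0,-0.237],"fingers":-1},{"travel":[-0.063,1,0],"rot":[0,0,-0.237],"fingers":-1}]'
python3 -m pendant '[{"travel":[-0.241,0.753,0],"rot":[0,0,-0.187],"fingers":-1},{"travel":[-0.241,0.753,0],"rot":[0,0,-0.187],"fingers":-1},{"travel":[-0.241,0.753,0],"rot":[0,0,-0.187],"fingers":-1},{"travel":[-0.241,0.753,0],"rot":[0,0,-0.187],"fingers":-1}]'
python3 - <<'E'
from h import *
T=pose();print(T[:3,3],np.degrees(np.arctan2(T[1,1],T[0,1])),slot("small",1))
p=plan(*slot("small",1),.031,124.2)
E
```

```text
clock: 29.05
tcp_pos: [0.4877, -0.1164, 0.1165]
orientation: [0.005, 0.054, 0.999, -0.002]
wrist_force: [2.0, -0.2, -0.6]
finger_gap: 0.014
grip_force: 39.2
clock: 29.35
tcp_pos: [0.4724, 0.0097, 0.1104]
orientation: [-0.0, -0.074, 0.997, 0.001]
wrist_force: [0.2, 0.0, -0.2]
finger_gap: 0.0149
grip_force: 39.4
clock: 29.65
tcp_pos: [0.4629, 0.1302, 0.1105]
orientation: [0.0, -0.198, 0.98, 0.001]
wrist_force: [-0.8, -0.2, -1.4]
finger_gap: 0.0145
grip_force: 39.5
clock: 30.05
tcp_pos: [0.4555, 0.2223, 0.1102]
orientation: [0.0, -0.291, 0.957, -0.0]
wrist_force: [0.0, -0.5, -1.5]
finger_gap: 0.0146
grip_force: 39.6
[0.45550921 0.22227679 0.11019778] 123.85296666894693 (np.float64(0.45286604166428923), np.float64(0.22228605063592766))
travel [0.018, 0.012, 0.66] rotz -0.006 rows 2
```

```bash
python3 -m pendant '[{"travel":[0.018,0.012,0.4],"rot":[0,0,0],"fingers":-1},{"travel":[0.018,0.012,0.66],"rot":[0,0,0],"fingers":-1},{"travel":[0.018,0.012,0.66],"rot":[0,0,0],"fingers":-1},{"travel":[0.018,0.012,0.66],"rot":[0,0,0],"fingers":-0.4},{"travel":[0.018,0.012,0.66],"rot":[0,0,0],"fingers":-0.4},{"travel":[0.018,0.012,0.66],"rot":[0,0,0],"fingers":-0.4},{"travel":[0.018,0.012,0.3],"rot":[0,0,0],"fingers":-0.4},{"travel":[0.018,0.012,0],"rot":[0,0,0],"fingers":-0.4},{"travel":[0.018,0.012,0],"rot":[0,0,0],"fingers":-0.4}]'
python3 - <<'E'
from h import *
apps(["small"],z0=.006)
E
python3 -m pendant '[{"travel":[0.561,-1,-0.238],"rot":[0,0,0.181],"fingers":-0.25},{"travel":[0.561,-1,-0.238],"rot":[0,0,0.181],"fingers":-0.25},{"travel":[0.561,-1,-0.238],"rot":[0,0,0.181],"fingers":-0.25}]'
python3 -m pendant '[{"travel":[0.333,-1,-0.219],"rot":[0,0,0.166],"fingers":-0.25},{"travel":[0.333,-1,-0.219],"rot":[0,0,0.166],"fingers":-0.25},{"travel":[0.333,-1,-0.219],"rot":[0,0,0.166],"fingers":-0.25}]'
python3 -m pendant '[{"travel":[0.149,-1,-0.209],"rot":[0,0,0.159],"fingers":-0.25},{"travel":[0.149,-1,-0.209],"rot":[0,0,0.159],"fingers":-0.25},{"travel":[0.149,-1,-0.209],"rot":[0,0,0.159],"fingers":-0.25}]'
python3 -m pendant '[{"travel":[0,-0.404,-0.084],"rot":[0,0,0.064],"fingers":-0.25},{"travel":[0,-0.404,-0.084],"rot":[0,0,0.064],"fingers":-0.25},{"travel":[0,-0.404,-0.084],"rot":[0,0,0.064],"fingers":-0.25},{"travel":[0,-0.404,-0.084],"rot":[0,0,0.064],"fingers":-0.25}]'
python3 - <<'E'
from h import *
p,X,K,T=look("wrist");cv2.imwrite("pics/w7.png",p);np.save("w7.npy",X)
T=pose();print(T[:3,3],np.degrees(np.arctan2(T[1,1],T[0,1])))
find("wrist",["clamp_1","basket","tub","syringe_1","galley_pot"],X)
E
```

```text
clock: 30.95
tcp_pos: [0.4574, 0.2226, 0.1163]
orientation: [0.005, -0.29, 0.957, -0.0]
wrist_force: [0.9, -0.2, 0.2]
finger_gap: 0.0258
grip_force: 0.0
small 0.79 px [258 185] xy 0.4546 0.2214 yaw 34.1 err 0.3mm sat 9 n 3834
small 0.73 px [260 316] xy 0.5327 0.2891 yaw 131.9 err 1.3mm sat 8 n 769
clock: 31.35
tcp_pos: [0.4631, 0.0827, 0.1383]
orientation: [-0.001, -0.198, 0.98, -0.0]
wrist_force: [1.7, -0.3, 0.2]
finger_gap: 0.0321
grip_force: 0.0
clock: 31.65
tcp_pos: [0.4735, -0.0448, 0.1649]
orientation: [-0.0, -0.111, 0.994, -0.0]
wrist_force: [0.1, 0.5, 0.7]
finger_gap: 0.0322
grip_force: 0.0
clock: 31.95
tcp_pos: [0.4831, -0.1664, 0.19]
orientation: [0.0, -0.028, 1.0, -0.0]
wrist_force: [0.8, 1.3, 0.3]
finger_gap: 0.032
grip_force: 0.0
clock: 32.35
tcp_pos: [0.4852, -0.2102, 0.1991]
orientation: [-0.001, 0.004, 1.0, 0.001]
wrist_force: [0.6, 0.1, -0.1]
finger_gap: 0.0322
grip_force: 0.0
[ 0.48530045 -0.20983421  0.19933594] 89.59362509715577
clamp_1 0.95 px [290. 110.] med [ 0.426 -0.174  0.008] rect 0.45 -0.183 0.131 0.053 yaw 155.8 z [0.006 0.011] 1677
clamp_1 0.91 px [220. 191.] med [ 0.496 -0.247  0.008] rect 0.483 -0.255 0.131 0.052 yaw 17.0 z [0.006 0.011] 1336
basket 0.77 px [ 88. 244.] med [ 0.562 -0.394  0.007] rect 0.577 -0.398 0.23 0.172 yaw 145.4 z [0.006 0.047] 12619
tub 0.95 px [ 79. 106.] med [ 0.413 -0.379  0.008] rect 0.418 -0.381 0.164 0.163 yaw 1.7 z [0.007 0.054] 31344
syringe_1 0.59 px [480. 156.] med [0.468 0.016 0.017] rect 0.479 0.015 0.118 0.035 yaw 173.6 z [0.009 0.02 ] 2249
galley_pot 0.69 px [280. 306.] med [ 0.644 -0.181  0.022] rect 0.632 -0.182 0.049 0.035 yaw 19.2 z [0.004 0.04 ] 1251
```

View pics/w7.png

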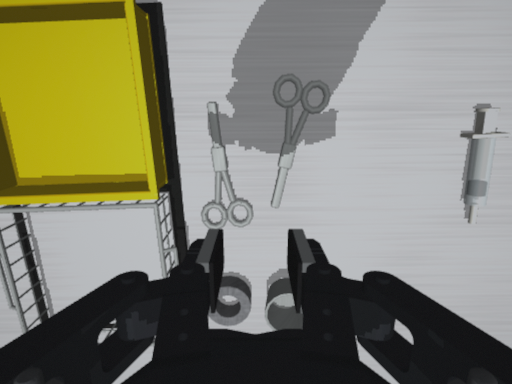

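```bash
cat >> h.py <<'E'
def clamps(X,minc=.5):
    for r in env.outline_of("wrist","clamp_1"):
        if r["conf"]<minc: continue
        P=X[r["mask"]];P=P[(P[:,2]>.003)&(P[:,2]<.014)];c=P[:,:2].mean(0)
        d=np.linalg.svd(P[:,:2]-c,full_matrices=False)[2][0]
        for _ in range(4):
            t=(P[:,:2]-c)@d;n=np.array([-d[1],d[0]]);w=(P[:,:2]-c)@n
            lo,hi=np.percentile(t,[.5,99.5])
            if np.ptp(w[t<lo+.03])<np.ptp(w[t>hi-.03]): d=-d;continue
            def mid(m): return (P[m,:2].min(0)+P[m,:2].max(0))/2 if 0 else c+d*t[m].mean()+n*(w[m].min()+w[m].max())/2
            a=mid(t<lo+.03);b=mid(t>hi-.03);d=(b-a)/np.linalg.norm(b-a)
        t=(P[:,:2]-a)@d;lo,hi=np.percentile(t,[.5,99.5]);o=a+d*((hi-.057)+(lo+.077))/2
        print("clamp",round(r["conf"],2),"origin",np.round(o,4),"yaw %.1f len %.3f"%(np.degrees(np.arctan2(d[1],d[0])),hi-lo),"joint by height",np.round(np.median(P[P[:,2]>np.percentile(P[:,2],85)],0),4))
E
python3 - <<'E'
from h import *
X=np.load("w7.npy");clamps(X)
# basket & tub rims
Z=X[...,2];
for n,c,zr in(("tub",(.417,-.385),(.046,.06)),("basket",(.58,-.385),(.042,.052))):
    m=(Z>zr[0])&(Z<zr[1])&(abs(X[...,0]-c[0])<.11)&(abs(X[...,1]-c[1])<.11);P=X[m]
    print(n,np.round(np.percentile(P[:,0],[1,99]),3),np.round(np.percentile(P[:,1],[1,99]),3),cv2.minAreaRect(P[:,:2].astype(np.float32)))
E
```

```text
clamp 0.95 origin [ 0.4652 -0.1764] yaw -12.5 len 0.131 joint by height [ 0.4721 -0.1797  0.0103]
clamp 0.91 origin [ 0.4694 -0.2464] yaw -174.5 len 0.131 joint by height [ 0.4613 -0.248   0.0104]
tub [0.337 0.515] [-0.441 -0.298] ((0.42526715993881226, -0.36671125888824463), (0.15146857500076294, 0.19019833207130432), 84.4462661743164)
basket [0.483 0.645] [-0.467 -0.292] ((0.5651720762252808, -0.3784765601158142), (0.18039795756340027, 0.19544947147369385), 88.10874938964844)
```

```bash
python3 - <<'E'
from h import *
X=np.load("w7.npy")
for u,v in((287,156),(220,158)): print(np.round(np.nanmedian(X[v-2:v+3,u-2:u+3].reshape(-1,3),0),4))
for c in("scene","side"):
    p,Y,K,T=look(c);Z=Y[...,2]
    hsv=cv2.cvtColor(p,cv2.COLOR_BGR2HSV);yel=(hsv[...,1]>150)&(hsv[...,0]>18)&(hsv[...,0]<35)
    box=(abs(Y[...,0]-.5)<.2)&(abs(Y[...,1]+.38)<.13)
    A=Y[box&yel&(Z>.044)&(Z<.06)];B=Y[box&~yel&(Z>.035)&(Z<.053)&(Y[...,0]>.49)]
    for n,P in(("tub",A),("basket",B)):
        if len(P)>10: print(c,n,len(P),np.round(np.percentile(P[:,0],[2,98]),3),np.round(np.percentile(P[:,1],[2,98]),3),cv2.minAreaRect(P[:,:2].astype(np.float32)))
    if c=="scene": cv2.imwrite("pics/bask.png",cv2.resize(p[40:190,110:300],None,fx=4,fy=4,interpolation=cv2.INTER_CUBIC))
p=plan(.469,-.178,.021,77.5)
E
```

```text
[ 0.4659 -0.1768  0.0102]
[ 0.4676 -0.2451  0.0101]
scene tub 338 [0.348 0.5  ] [-0.464 -0.295] ((0.41984739899635315, -0.3808363974094391), (0.16429176926612854, 0.1730046570301056), 1.6164158582687378)
scene basket 390 [0.496 0.667] [-0.466 -0.285] ((0.5803990960121155, -0.3759676218032837), (0.17410585284233093, 0.18566830456256866), 1.6820632219314575)
side basket 328 [0.491 0.664] [-0.462 -0.288] ((0.5780229568481445, -0.3763498067855835), (0.17542916536331177, 0.18299396336078644), 0.2073889821767807)
travel [0.097, 0.182, 1.0] rotz 0.135 rows 3
travel [0.06, 0.082, 0.495] rotz 0.066 rows 2
```

View pics/bask.png

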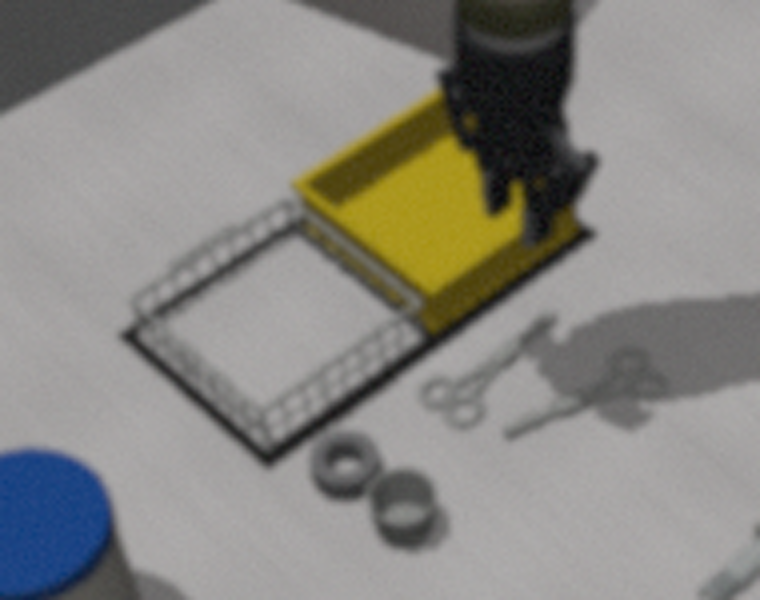

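```bash
python3 - <<'E'
from h import *
p=plan(.466,-.177,.11,77.5);print();p=plan(.594,-.343,.11,91.7,p);print();p=plan(.4676,-.246,.11,95.5,p)
E
```

```text
travel [0.17, 0.28, 0.753] rotz 0.201 rows 2

travel [-1.0, -0.835, -0.0] rotz -0.176 rows 4
travel [-0.283, -0.342, -0.0] rotz -0.061 rows 2

travel [1.0, 0.816, -0.0] rotz -0.061 rows 4
travel [0.027, 0.025, -0.0] rotz -0.002 rows 1
```

```bash
python3 -m pendant '[{"travel":[0.17,0.28,0.753],"rot":[0,0,0.201],"fingers":-0.25},{"travel":[0.17,0.28,0.753],"rot":[0,0,0.201],"fingers":-0.25},{"travel":[0.17,0.28,0.753],"rot":[0,0,0.201],"fingers":-0.25},{"travel":[0.17,0.28,0.753],"rot":[0,0,0.201],"fingers":-0.25},{"travel":[0.17,0.28,0.753],"rot":[0,0,0.201],"fingers":-0.25}]'
python3 - <<'E'
from h import *
T=pose();print(T[:3,3],np.degrees(np.arctan2(T[1,1],T[0,1])))
p,X,K,T=look("wrist");clamps(X)
p=plan(.466,-.177,.021,77.5)
E
```

```text
clock: 33.3
tcp_pos: [0.4682, -0.179, 0.1121]
orientation: [0.002, 0.109, 0.994, -0.001]
wrist_force: [-0.3, -0.9, 0.1]
finger_gap: 0.0319
grip_force: 0.0
[ 0.46824976 -0.17900929  0.1121494 ] 77.5051651271333
clamp 0.96 origin [ 0.4678 -0.2387] yaw -163.4 len 0.132 joint by height [ 0.4612 -0.2482  0.0106]
clamp 0.56 origin [ 0.4648 -0.1762] yaw -12.6 len 0.131 joint by height [ 0.4727 -0.1795  0.0102]
travel [0.024, 0.014, 0.761] rotz -0.001 rows 2
```

```bash
python3 -m pendant '[{"travel":[0.024,0.014,0.4],"rot":[0,0,0],"fingers":-0.25},{"travel":[0.024,0.014,0.761],"rot":[0,0,0],"fingers":-0.25},{"travel":[0.024,0.014,0.761],"rot":[0,0,0],"fingers":-0.25},{"travel":[0.024,0.014,0.761],"rot":[0,0,0],"fingers":-1},{"travel":[0.024,0.014,0.761],"rot":[0,0,0],"fingers":-1},{"travel":[0.024,0.014,0.761],"rot":[0,0,0],"fingers":-1},{"travel":[0.024,0.014,0.761],"rot":[0,0,0],"fingers":-1},{"travel":[0.024,0.014,0.761],"rot":[0,0,0],"fingers":-1},{"travel":[0.024,0.014,0.4],"rot":[0,0,0],"fingers":-1},{"travel":[0.024,0.014,0],"rot":[0,0,0],"fingers":-1}]'
python3 -m pendant '[{"travel":[-1,-0.835,0],"rot":[0,0,-0.176],"fingers":-1},{"travel":[-1,-0.835,0],"rot":[0,0,-0.176],"fingers":-1},{"travel":[-1,-0.835,0],"rot":[0,0,-0.176],"fingers":-1},{"travel":[-1,-0.835,0],"rot":[0,0,-0.176],"fingers":-1}]'
python3 -m pendant '[{"travel":[-0.283,-0.342,0],"rot":[0,0,-0.061],"fingers":-1},{"travel":[-0.283,-0.342,0],"rot":[0,0,-0.061],"fingers":-1},{"travel":[-0.283,-0.342,0],"rot":[0,0,-0.061],"fingers":-1},{"travel":[-0.283,-0.342,0],"rot":[0,0,-0.061],"fingers":-1}]'
python3 - <<'E'
from h import *
T=pose();print(T[:3,3],np.degrees(np.arctan2(T[1,1],T[0,1])))
p,X,K,T=look("wrist");cv2.imwrite("pics/w8.png",p)
p=plan(.594,-.343,.032,91.7)
E
```

```text
clock: 34.4
tcp_pos: [0.4612, -0.1739, 0.109]
orientation: [-0.003, 0.109, 0.994, 0.001]
wrist_force: [1.2, -0.8, -0.6]
finger_gap: 0.0127
grip_force: 40.4
clock: 34.8
tcp_pos: [0.5617, -0.3036, 0.1091]
orientation: [0.001, 0.019, 1.0, -0.001]
wrist_force: [0.1, 0.3, -0.9]
finger_gap: 0.0126
grip_force: 40.4
clock: 35.2
tcp_pos: [0.5905, -0.3402, 0.1095]
orientation: [-0.001, -0.015, 1.0, 0.001]
wrist_force: [0.2, 0.4, -0.3]
finger_gap: 0.0126
grip_force: 40.4
[ 0.5904985  -0.34022856  0.10947622] 91.67242048309932
travel [-0.028, -0.026, 0.65] rotz -0.0 rows 2
```

View pics/w8.png

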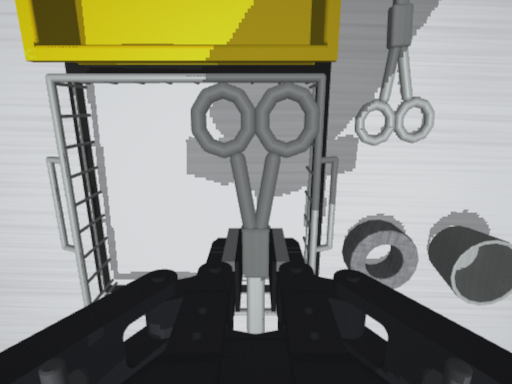

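```bash
python3 - <<'E'
from h import *
p,X,K,T=look("wrist")
# rim plane z=.045: intersect pixel rays
for n,(u,v) in dict(top=(120,78),topright=(318,76),right=(318,180),left=(50,95),left2=(66,220)).items():
    d=T[:3,:3]@np.array([(u-K[1])/K[0],(v-K[2])/K[0],1]);s=(.045-T[2,3])/d[2];print(n,np.round(T[:3,3]+s*d,3))
E
```

```text
top [ 0.51  -0.42   0.045]
topright [ 0.505 -0.306  0.045]
right [ 0.566 -0.301  0.045]
left [ 0.52  -0.461  0.045]
left2 [ 0.598 -0.462  0.045]
```

```bash
python3 - <<'E'
from h import *
p=plan(.596,-.347,.032,91.7);p[2]=.11;print();p=plan(.4676,-.246,.11,95.5,p)
E
```

```text
travel [-0.042, -0.059, 0.653] rotz 0.0 rows 2

travel [1.0, 0.836, 0.0] rotz -0.061 rows 4
travel [0.042, 0.04, 0.0] rotz -0.002 rows 1
```

```bash
python3 -m pendant '[{"travel":[-0.042,-0.059,0.2],"rot":[0,0,0],"fingers":-1},{"travel":[-0.042,-0.059,0.45],"rot":[0,0,0],"fingers":-1},{"travel":[-0.042,-0.059,0.653],"rot":[0,0,0],"fingers":-1},{"travel":[-0.042,-0.059,0.653],"rot":[0,0,0],"fingers":-1},{"travel":[-0.042,-0.059,0.653],"rot":[0,0,0],"fingers":-0.4},{"travel":[-0.042,-0.059,0.653],"rot":[0,0,0],"fingers":-0.4},{"travel":[-0.042,-0.059,0.653],"rot":[0,0,0],"fingers":-0.4},{"travel":[-0.042,-0.059,0.3],"rot":[0,0,0],"fingers":-0.4},{"travel":[-0.042,-0.059,0],"rot":[0,0,0],"fingers":-0.4},{"travel":[-0.042,-0.059,0],"rot":[0,0,0],"fingers":-0.4}]'
python3 - <<'E'
from h import *
p,X,K,T=look("wrist");cv2.imwrite("pics/w9.png",p)
E
python3 -m pendant '[{"travel":[1,0.836,0],"rot":[0,0,-0.061],"fingers":-0.25},{"travel":[1,0.836,0],"rot":[0,0,-0.061],"fingers":-0.25},{"travel":[1,0.836,0],"rot":[0,0,-0.061],"fingers":-0.25},{"travel":[1,0.836,0],"rot":[0,0,-0.061],"fingers":-0.25}]'
python3 -m pendant '[{"travel":[0.042,0.04,0],"rot":[0,0,0],"fingers":-0.25},{"travel":[0.042,0.04,0],"rot":[0,0,0],"fingers":-0.25},{"travel":[0.042,0.04,0],"rot":[0,0,0],"fingers":-0.25}]'
python3 - <<'E'
from h import *
T=pose();print(T[:3,3],np.degrees(np.arctan2(T[1,1],T[0,1])))
p,X,K,T=look("wrist");clamps(X)
p=plan(.4676,-.246,.021,95.5);p[2]=.11;print();p=plan(.576,-.413,.11,91.7,p);print();plan(.472,.0,.2,90,p)
E
```

```text
clock: 36.3
tcp_pos: [0.5999, -0.3506, 0.1179]
orientation: [0.005, -0.015, 1.0, -0.004]
wrist_force: [0.7, -0.7, 0.2]
finger_gap: 0.0257
grip_force: 0.0
clock: 36.75
tcp_pos: [0.4658, -0.2449, 0.1072]
orientation: [-0.005, -0.047, 0.999, 0.004]
wrist_force: [-0.3, -0.7, -0.7]
finger_gap: 0.0317
grip_force: 0.0
clock: 37.05
tcp_pos: [0.4698, -0.2484, 0.1105]
orientation: [0.001, -0.046, 0.999, -0.001]
wrist_force: [0.0, -0.3, -1.2]
finger_gap: 0.0321
grip_force: 0.0
[ 0.46977432 -0.24835111  0.11050758] 95.32708075455905
clamp 0.87 origin [ 0.5914 -0.3443] yaw 6.1 len 0.111 joint by height [ 0.5364 -0.3517  0.0139]
clamp 0.72 origin [ 0.4692 -0.2469] yaw -175.1 len 0.131 joint by height [ 0.46   -0.2489  0.0104]
travel [0.015, 0.02, 0.743] rotz -0.003 rows 2

travel [-0.52, -1.0, 0.0] rotz 0.043 rows 3
travel [-0.267, -0.46, 0.0] rotz 0.02 rows 2

travel [0.22, 1.0, -0.216] rotz 0.008 rows 3
travel [0.229, 1.0, -0.217] rotz 0.008 rows 3
travel [0.238, 1.0, -0.217] rotz 0.009 rows 3
travel [0.113, 0.458, -0.1] rotz 0.004 rows 2
```

View pics/w9.png

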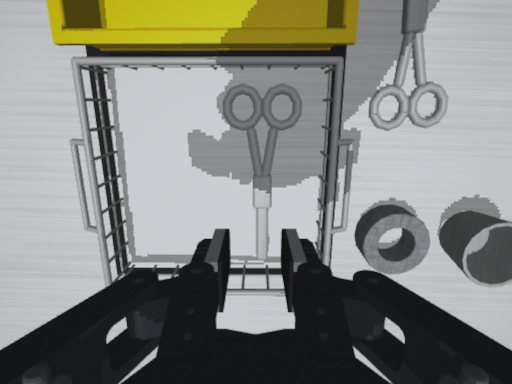

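```bash
python3 -m pendant '[{"travel":[0.015,0.012,0.4],"rot":[0,0,0],"fingers":-0.25},{"travel":[0.015,0.012,0.743],"rot":[0,0,0],"fingers":-0.25},{"travel":[0.015,0.012,0.743],"rot":[0,0,0],"fingers":-0.25},{"travel":[0.015,0.012,0.743],"rot":[0,0,0],"fingers":-1},{"travel":[0.015,0.012,0.743],"rot":[0,0,0],"fingers":-1},{"travel":[0.015,0.012,0.743],"rot":[0,0,0],"fingers":-1},{"travel":[0.015,0.012,0.743],"rot":[0,0,0],"fingers":-1},{"travel":[0.015,0.012,0.743],"rot":[0,0,0],"fingers":-1},{"travel":[0.015,0.012,0.4],"rot":[0,0,0],"fingers":-1},{"travel":[0.015,0.012,0],"rot":[0,0,0],"fingers":-1}]'
python3 -m pendant '[{"travel":[-0.52,-1,0],"rot":[0,0,0.043],"fingers":-1},{"travel":[-0.52,-1,0],"rot":[0,0,0.043],"fingers":-1},{"travel":[-0.52,-1,0],"rot":[0,0,0.043],"fingers":-1}]'
python3 -m pendant '[{"travel":[-0.267,-0.46,0],"rot":[0,0,0.02],"fingers":-1},{"travel":[-0.267,-0.46,0],"rot":[0,0,0.02],"fingers":-1},{"travel":[-0.267,-0.46,0],"rot":[0,0,0.02],"fingers":-1},{"travel":[-0.267,-0.46,0],"rot":[0,0,0.02],"fingers":-1}]'
python3 - <<'E'
from h import *
T=pose();print(T[:3,3],np.degrees(np.arctan2(T[1,1],T[0,1])))
p=plan(.576,-.413,.033,91.7)
E
```

```text
clock: 38.15
tcp_pos: [0.4645, -0.2445, 0.1089]
orientation: [-0.002, -0.047, 0.999, 0.002]
wrist_force: [0.3, -0.7, -0.6]
finger_gap: 0.0125
grip_force: 40.7
clock: 38.45
tcp_pos: [0.5415, -0.3622, 0.1114]
orientation: [0.001, -0.024, 1.0, -0.001]
wrist_force: [0.5, -0.4, -0.9]
finger_gap: 0.0128
grip_force: 40.7
clock: 38.85
tcp_pos: [0.5737, -0.4124, 0.1092]
orientation: [-0.001, -0.014, 1.0, 0.001]
wrist_force: [-0.5, -0.0, -1.5]
finger_gap: 0.0128
grip_force: 40.7
[ 0.57365517 -0.41240645  0.10918588] 91.55755761131513
travel [-0.019, -0.005, 0.635] rotz -0.002 rows 2
```

```bash
python3 -m pendant '[{"travel":[-0.019,-0.005,0.2],"rot":[0,0,0],"fingers":-1},{"travel":[-0.019,-0.005,0.45],"rot":[0,0,0],"fingers":-1},{"travel":[-0.019,-0.005,0.635],"rot":[0,0,0],"fingers":-1},{"travel":[-0.019,-0.005,0.635],"rot":[0,0,0],"fingers":-1},{"travel":[-0.019,-0.005,0.635],"rot":[0,0,0],"fingers":-0.4},{"travel":[-0.019,-0.005,0.635],"rot":[0,0,0],"fingers":-0.4},{"travel":[-0.019,-0.005,0.635],"rot":[0,0,0],"fingers":-0.4},{"travel":[-0.019,-0.005,0.3],"rot":[0,0,0],"fingers":-0.4},{"travel":[-0.019,-0.005,0],"rot":[0,0,0],"fingers":-0.4},{"travel":[-0.019,-0.005,0],"rot":[0,0,0],"fingers":-0.4}]'
python3 - <<'E'
from h import *
p,X,K,T=look("wrist");cv2.imwrite("pics/w10.png",p)
E
python3 -m pendant '[{"travel":[0.22,1,-0.216],"rot":[0,0,0],"fingers":-0.2},{"travel":[0.22,1,-0.216],"rot":[0,0,0],"fingers":-0.2},{"travel":[0.22,1,-0.216],"rot":[0,0,0],"fingers":-0.2}]'
python3 -m pendant '[{"travel":[0.229,1,-0.217],"rot":[0,0,0],"fingers":-0.2},{"travel":[0.229,1,-0.217],"rot":[0,0,0],"fingers":-0.2},{"travel":[0.229,1,-0.217],"rot":[0,0,0],"fingers":-0.2}]'
python3 -m pendant '[{"travel":[0.238,1,-0.217],"rot":[0,0,0.025],"fingers":-0.2},{"travel":[0.238,1,-0.217],"rot":[0,0,0.025],"fingers":-0.2},{"travel":[0.238,1,-0.217],"rot":[0,0,0.025],"fingers":-0.2}]'
python3 -m pendant '[{"travel":[0.113,0.458,-0.1],"rot":[0,0,0.004],"fingers":-0.2},{"travel":[0.113,0.458,-0.1],"rot":[0,0,0.004],"fingers":-0.2},{"travel":[0.113,0.458,-0.1],"rot":[0,0,0.004],"fingers":-0.2},{"travel":[0.113,0.458,-0.1],"rot":[0,0,0.004],"fingers":-0.2}]'
python3 - <<'E'
from h import *
T=pose();print(T[:3,3],np.degrees(np.arctan2(T[1,1],T[0,1])))
p,X,K,T=look("wrist");find("wrist",["syringe_1","small_1","medium_1","large_1"],X)
E
```

```text
clock: 39.85
tcp_pos: [0.5798, -0.4164, 0.1182]
orientation: [0.005, -0.014, 1.0, -0.004]
wrist_force: [-0.0, 0.2, 1.6]
finger_gap: 0.0256
grip_force: 0.0
clock: 40.2
tcp_pos: [0.5454, -0.2909, 0.1358]
orientation: [-0.001, -0.014, 1.0, 0.001]
wrist_force: [-0.2, -0.5, -0.5]
finger_gap: 0.0336
grip_force: 0.0
clock: 40.5
tcp_pos: [0.5145, -0.1717, 0.1623]
orientation: [-0.0, -0.015, 1.0, 0.001]
wrist_force: [0.6, -0.3, 0.0]
finger_gap: 0.0342
grip_force: 0.0
clock: 40.8
tcp_pos: [0.4826, -0.053, 0.1884]
orientation: [-0.0, -0.002, 1.0, 0.0]
wrist_force: [0.2, 0.2, 0.2]
finger_gap: 0.0344
grip_force: 0.0
clock: 41.2
tcp_pos: [0.471, -0.0016, 0.1997]
orientation: [0.0, 0.002, 1.0, -0.0]
wrist_force: [0.2, -1.1, 0.1]
finger_gap: 0.0341
grip_force: 0.0
[ 0.47099704 -0.0015794   0.19969672] 89.8218606319248
syringe_1 0.58 px [337. 178.] med [0.472 0.086 0.018] rect 0.468 0.091 0.116 0.033 yaw 169.6 z [0.013 0.021] 1677
small_1 0.94 px [485. 148.] med [0.443 0.212 0.031] rect 0.461 0.224 0.091 0.039 yaw 34.0 z [0.017 0.046] 2670
small_1 0.43 px [509. 242.] med [0.543 0.271 0.019] rect 0.544 0.271 0.017 0.005 yaw 175.5 z [0.013 0.022] 72
medium_1 0.59 px [507.  91.] med [0.388 0.244 0.01 ] rect 0.389 0.246 0.01 0.005 yaw 24.7 z [0.007 0.013] 38
```

View pics/w10.png

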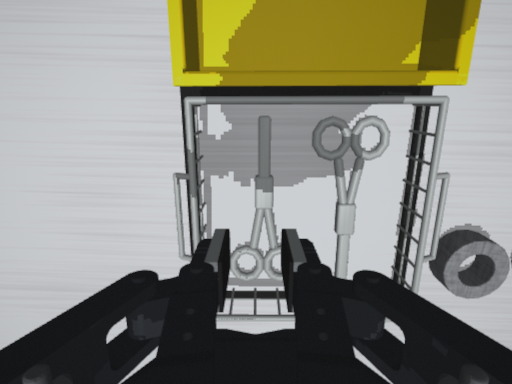

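```bash
python3 - <<'E'
from h import *
p,X,K,T=look("wrist")
def syr(X):
    for r in env.outline_of("wrist","syringe_1"):
        P=X[r["mask"]];P=P[(P[:,2]>.004)&(P[:,2]<.03)]
        if len(P)<200: continue
        B=P[P[:,2]>.016][:,:2];c=np.median(B,0);d=np.linalg.svd(B-B.mean(0),full_matrices=False)[2][0]
        t=(P[:,:2]-c)@d;lo,hi=np.percentile(t,[.5,99.5]);m=c+d*(lo+hi)/2;t=(B-m)@d
        print(round(r["conf"],2),np.round(r["xy"]),"mid",np.round(m,4),"B med",np.round(c,4),"yaw %.1f len %.3f"%(np.degrees(np.arctan2(d[1],d[0]))%180,hi-lo),len(P))
syr(X);cv2.imwrite("pics/w11.png",p)
E
```

```text
0.68 [277. 175.] mid [0.4786 0.0217] B med [0.4708 0.0213] yaw 2.3 len 0.116 1807
0.61 [341. 177.] mid [0.4682 0.0873] B med [0.4714 0.0871] yaw 176.3 len 0.117 2025
```

View pics/w11.png

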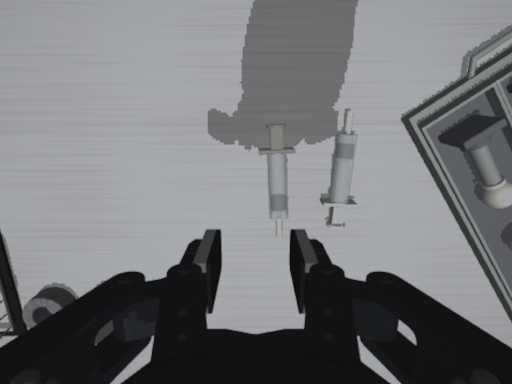

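```bash
python3 - <<'E'
from h import *
p=plan(.4745,.0215,.11,91.5);print();p=plan(.42,-.351,.11,91.7,p);print();p[2]=.11;plan(.470,.087,.11,86.3,p)
E
```

```text
travel [-0.03, 0.194, 0.747] rotz -0.029 rows 2

travel [0.173, -1.0, -0.0] rotz -0.001 rows 3
travel [0.174, -1.0, -0.0] rotz -0.001 rows 3
travel [0.175, -1.0, -0.0] rotz -0.002 rows 3
travel [0.016, -0.09, -0.0] rotz 0.0 rows 1

travel [-0.145, 1.0, 0.0] rotz 0.025 rows 3
travel [-0.118, 1.0, 0.0] rotz 0.025 rows 3
travel [-0.092, 1.0, 0.0] rotz 0.024 rows 3
travel [-0.043, 0.65, 0.0] rotz 0.016 rows 2
```

```bash
python3 -m pendant '[{"travel":[-0.03,0.194,0.747],"rot":[0,0,-0.029],"fingers":-0.15},{"travel":[-0.03,0.194,0.747],"rot":[0,0,-0.029],"fingers":-0.15},{"travel":[-0.03,0.194,0.747],"rot":[0,0,-0.029],"fingers":-0.15},{"travel":[-0.03,0.194,0.747],"rot":[0,0,-0.029],"fingers":-0.15}]' 25
python3 -m pendant '[{"travel":[0,0,0.4],"rot":[0,0,0],"fingers":-0.15},{"travel":[0,0,0.735],"rot":[0,0,0],"fingers":-0.15},{"travel":[0,0,0.735],"rot":[0,0,0],"fingers":-0.15},{"travel":[0,0,0.735],"rot":[0,0,0],"fingers":-1},{"travel":[0,0,0.735],"rot":[0,0,0],"fingers":-1},{"travel":[0,0,0.735],"rot":[0,0,0],"fingers":-1},{"travel":[0,0,0.735],"rot":[0,0,0],"fingers":-1},{"travel":[0,0,0.735],"rot":[0,0,0],"fingers":-1},{"travel":[0,0,0.4],"rot":[0,0,0],"fingers":-1},{"travel":[0,0,0],"rot":[0,0,0],"fingers":-1}]'
python3 -m pendant '[{"travel":[0.173,-1,0],"rot":[0,0,0],"fingers":-1},{"travel":[0.173,-1,0],"rot":[0,0,0],"fingers":-1},{"travel":[0.173,-1,0],"rot":[0,0,0],"fingers":-1}]'
python3 -m pendant '[{"travel":[0.174,-1,0],"rot":[0,0,0],"fingers":-1},{"travel":[0.174,-1,0],"rot":[0,0,0],"fingers":-1},{"travel":[0.174,-1,0],"rot":[0,0,0],"fingers":-1}]'
python3 -m pendant '[{"travel":[0.175,-1,0],"rot":[0,0,0],"fingers":-1},{"travel":[0.175,-1,0],"rot":[0,0,0],"fingers":-1},{"travel":[0.175,-1,0],"rot":[0,0,0],"fingers":-1},{"travel":[0.175,-1,0],"rot":[0,0,0],"fingers":-1},{"travel":[0.175,-1,0],"rot":[0,0,0],"fingers":-1}]'
python3 - <<'E'
from h import *
T=pose();print(T[:3,3],np.degrees(np.arctan2(T[1,1],T[0,1])))
p,X,K,T=look("wrist");cv2.imwrite("pics/w12.png",p)
p=plan(.42,-.351,.045,91.7)
E
```

```text
clock: 41.95
tcp_pos: [0.4739, 0.022, 0.1103]
orientation: [-0.001, -0.014, 1.0, 0.0]
wrist_force: [-0.6, 0.4, 0.4]
finger_gap: 0.0362
grip_force: 0.0
clock: 42.95
tcp_pos: [0.4727, 0.0224, 0.1105]
orientation: [-0.002, -0.014, 1.0, 0.0]
wrist_force: [0.6, 0.4, -0.6]
finger_gap: 0.0192
grip_force: 27.7
clock: 43.25
tcp_pos: [0.4575, -0.1012, 0.1121]
orientation: [0.002, -0.013, 1.0, -0.001]
wrist_force: [-0.3, 0.7, -1.6]
finger_gap: 0.0189
grip_force: 27.7
clock: 43.55
tcp_pos: [0.4395, -0.2228, 0.1116]
orientation: [0.001, -0.012, 1.0, -0.001]
wrist_force: [-0.3, 0.7, -0.1]
finger_gap: 0.0188
grip_force: 27.7
clock: 44.05
tcp_pos: [0.4213, -0.3394, 0.1107]
orientation: [0.0, -0.013, 1.0, 0.0]
wrist_force: [-0.7, -0.1, -0.6]
finger_gap: 0.0186
grip_force: 27.7
[ 0.4213454  -0.33943012  0.11066942] 91.49502758319072
travel [0.015, -0.103, 0.546] rotz -0.002 rows 2
```

View pics/w12.png

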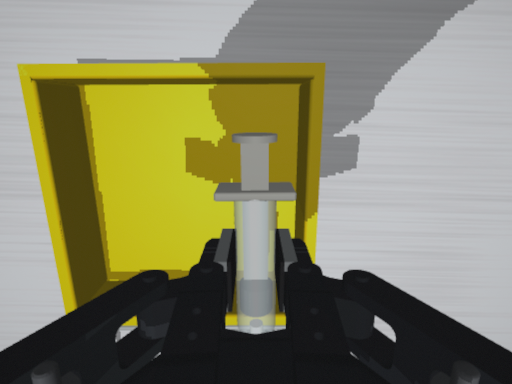

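```bash
python3 -m pendant '[{"travel":[0.015,-0.103,0],"rot":[0,0,0],"fingers":-1},{"travel":[0.015,-0.103,0.3],"rot":[0,0,0],"fingers":-1},{"travel":[0.015,-0.103,0.58],"rot":[0,0,0],"fingers":-1},{"travel":[0.015,-0.103,0.58],"rot":[0,0,0],"fingers":-1},{"travel":[0.015,-0.103,0.58],"rot":[0,0,0],"fingers":-0.2},{"travel":[0.015,-0.103,0.58],"rot":[0,0,0],"fingers":-0.2},{"travel":[0.015,-0.103,0.58],"rot":[0,0,0],"fingers":-0.2},{"travel":[0.015,-0.103,0.3],"rot":[0,0,0],"fingers":-0.2},{"travel":[0.015,-0.103,0],"rot":[0,0,0],"fingers":-0.2}]'
python3 -m pendant '[{"travel":[-0.145,1,0],"rot":[0,0,0.025],"fingers":-0.15},{"travel":[-0.145,1,0],"rot":[0,0,0.025],"fingers":-0.15},{"travel":[-0.145,1,0],"rot":[0,0,0.025],"fingers":-0.15}]'
python3 -m pendant '[{"travel":[-0.118,1,0],"rot":[0,0,0.025],"fingers":-0.15},{"travel":[-0.118,1,0],"rot":[0,0,0.025],"fingers":-0.15},{"travel":[-0.118,1,0],"rot":[0,0,0.025],"fingers":-0.15}]'
python3 -m pendant '[{"travel":[-0.092,1,0],"rot":[0,0,0.024],"fingers":-0.15},{"travel":[-0.092,1,0],"rot":[0,0,0.024],"fingers":-0.15},{"travel":[-0.092,1,0],"rot":[0,0,0.024],"fingers":-0.15}]'
python3 -m pendant '[{"travel":[-0.043,0.65,0],"rot":[0,0,0.016],"fingers":-0.15},{"travel":[-0.043,0.65,0],"rot":[0,0,0.016],"fingers":-0.15},{"travel":[-0.043,0.65,0],"rot":[0,0,0.016],"fingers":-0.15},{"travel":[-0.043,0.65,0],"rot":[0,0,0.016],"fingers":-0.15}]'
python3 - <<'E'
from h import *
T=pose();print(T[:3,3],np.degrees(np.arctan2(T[1,1],T[0,1])))
p,X,K,T=look("wrist");find("wrist",["syringe_1"],X)
p=plan(.470,.087,.022,86.3);p[2]=.11;print();plan(.42,-.411,.11,91.7,p)
E
```

```text
clock: 45.0
tcp_pos: [0.4198, -0.3513, 0.1113]
orientation: [-0.0, -0.014, 1.0, 0.0]
wrist_force: [0.0, 0.1, 0.7]
finger_gap: 0.0342
grip_force: 0.0
clock: 45.3
tcp_pos: [0.4343, -0.2284, 0.1119]
orientation: [0.001, -0.001, 1.0, -0.0]
wrist_force: [-0.3, -0.3, -0.2]
finger_gap: 0.0368
grip_force: 0.0
clock: 45.6
tcp_pos: [0.4483, -0.1081, 0.1117]
orientation: [0.001, 0.011, 1.0, 0.0]
wrist_force: [0.6, 0.0, 0.0]
finger_gap: 0.0364
grip_force: 0.0
clock: 45.9
tcp_pos: [0.4629, 0.0116, 0.1118]
orientation: [0.001, 0.023, 1.0, 0.0]
wrist_force: [-0.3, -1.5, -0.2]
finger_gap: 0.0363
grip_force: 0.0
clock: 46.3
tcp_pos: [0.472, 0.0865, 0.1113]
orientation: [0.001, 0.032, 0.999, -0.0]
wrist_force: [0.1, -0.6, 0.4]
finger_gap: 0.0363
grip_force: 0.0
[0.4719738  0.0864912  0.11131787] 86.2755755079897
syringe_1 0.56 px [253. 204.] med [0.472 0.088 0.018] rect 0.469 0.085 0.118 0.034 yaw 4.1 z [0.012 0.02 ] 3330
travel [0.015, 0.013, 0.741] rotz -0.003 rows 2

travel [0.036, -1.0, 0.0] rotz -0.022 rows 3
travel [0.059, -1.0, 0.0] rotz -0.021 rows 3
travel [0.08, -1.0, 0.0] rotz -0.022 rows 3
travel [0.104, -1.0, 0.0] rotz -0.021 rows 3
travel [0.02, -0.159, 0.0] rotz -0.004 rows 1
```

```bash
python3 -m pendant '[{"travel":[0.015,0.013,0.4],"rot":[0,0,0],"fingers":-0.15},{"travel":[0.015,0.013,0.741],"rot":[0,0,0],"fingers":-0.15},{"travel":[0.015,0.013,0.741],"rot":[0,0,0],"fingers":-0.15},{"travel":[0.015,0.013,0.741],"rot":[0,0,0],"fingers":-1},{"travel":[0.015,0.013,0.741],"rot":[0,0,0],"fingers":-1},{"travel":[0.015,0.013,0.741],"rot":[0,0,0],"fingers":-1},{"travel":[0.015,0.013,0.741],"rot":[0,0,0],"fingers":-1},{"travel":[0.015,0.013,0.741],"rot":[0,0,0],"fingers":-1},{"travel":[0.015,0.013,0.4],"rot":[0,0,0],"fingers":-1},{"travel":[0.015,0.013,0],"rot":[0,0,0],"fingers":-1}]'
python3 -m pendant '[{"travel":[0.036,-1,0],"rot":[0,0,-0.022],"fingers":-1},{"travel":[0.036,-1,0],"rot":[0,0,-0.022],"fingers":-1},{"travel":[0.036,-1,0],"rot":[0,0,-0.022],"fingers":-1}]'
python3 -m pendant '[{"travel":[0.059,-1,0],"rot":[0,0,-0.021],"fingers":-1},{"travel":[0.059,-1,0],"rot":[0,0,-0.021],"fingers":-1},{"travel":[0.059,-1,0],"rot":[0,0,-0.021],"fingers":-1}]'
python3 -m pendant '[{"travel":[0.08,-1,0],"rot":[0,0,-0.022],"fingers":-1},{"travel":[0.08,-1,0],"rot":[0,0,-0.022],"fingers":-1},{"travel":[0.08,-1,0],"rot":[0,0,-0.022],"fingers":-1}]'
python3 -m pendant '[{"travel":[0.104,-1,0],"rot":[0,0,-0.021],"fingers":-1},{"travel":[0.104,-1,0],"rot":[0,0,-0.021],"fingers":-1},{"travel":[0.104,-1,0],"rot":[0,0,-0.021],"fingers":-1},{"travel":[0.104,-1,0],"rot":[0,0,-0.021],"fingers":-1},{"travel":[0.104,-1,0],"rot":[0,0,-0.021],"fingers":-1}]'
python3 - <<'E'
from h import *
T=pose();print(T[:3,3],np.degrees(np.arctan2(T[1,1],T[0,1])))
p=plan(.42,-.411,.045,91.7)
E
```

```text
clock: 47.4
tcp_pos: [0.4676, 0.0877, 0.1095]
orientation: [-0.003, 0.033, 0.999, -0.0]
wrist_force: [1.4, -0.1, 0.0]
finger_gap: 0.019
grip_force: 26.4
clock: 47.7
tcp_pos: [0.4575, -0.0344, 0.1111]
orientation: [0.001, 0.023, 1.0, -0.001]
wrist_force: [0.1, -0.1, -0.7]
finger_gap: 0.0187
grip_force: 26.5
clock: 48.0
tcp_pos: [0.445, -0.1549, 0.1107]
orientation: [0.001, 0.013, 1.0, -0.001]
wrist_force: [0.8, -0.2, -0.5]
finger_gap: 0.0189
grip_force: 26.5
clock: 48.3
tcp_pos: [0.4328, -0.2753, 0.1107]
orientation: [0.001, 0.001, 1.0, -0.001]
wrist_force: [0.4, 1.0, -0.6]
finger_gap: 0.0187
grip_force: 26.5
clock: 48.8
tcp_pos: [0.42, -0.3907, 0.1099]
orientation: [-0.0, -0.011, 1.0, 0.001]
wrist_force: [-0.6, 0.7, 0.1]
finger_gap: 0.0186
grip_force: 26.5
[ 0.41995657 -0.39069159  0.10985717] 91.27007198473845
travel [0.003, -0.169, 0.54] rotz -0.007 rows 2
```

```bash
python3 -m pendant '[{"travel":[0,-0.169,0],"rot":[0,0,0],"fingers":-1},{"travel":[0,-0.169,0.3],"rot":[0,0,0],"fingers":-1},{"travel":[0,-0.169,0.57],"rot":[0,0,0],"fingers":-1},{"travel":[0,-0.169,0.57],"rot":[0,0,0],"fingers":-1},{"travel":[0,-0.169,0.57],"rot":[0,0,0],"fingers":-0.2},{"travel":[0,-0.169,0.57],"rot":[0,0,0],"fingers":-0.2},{"travel":[0,-0.169,0.57],"rot":[0,0,0],"fingers":-0.2},{"travel":[0,-0.169,0.3],"rot":[0,0,0],"fingers":-0.2},{"travel":[0,-0.169,0],"rot":[0,0,0],"fingers":-0.2}]'
python3 -m pendant '[{"travel":[-0.3,0.4,-1],"rot":[0,0,0],"fingers":-0.2},{"travel":[-0.3,0.4,-1],"rot":[0,0,0],"fingers":-0.2},{"travel":[-0.3,0.4,-1],"rot":[0,0,0],"fingers":-0.2},{"travel":[-0.3,0.4,-1],"rot":[0,0,0],"fingers":-0.2},{"travel":[-0.3,0.4,-1],"rot":[0,0,0],"fingers":-0.2}]'
python3 - <<'E'
from h import *
ims=[]
for c in("side","wrist"): p,X,K,T=look(c);ims.append(p)
cv2.imwrite("pics/fin.png",cv2.resize(np.hstack(ims),(800,300)))
p,X,K,T=apps(c="side",z0=.006)
p,X,K,T=apps(c="scene",z0=.006)
for c in ("scene","wrist"): 
    _,X,_,_=look(c);find(c,["galley_pot","tape_roll","syringe_1","clamp_1"],X)
E
```

```text
clock: 49.7
tcp_pos: [0.4205, -0.4107, 0.1111]
orientation: [-0.0, -0.012, 1.0, 0.001]
wrist_force: [0.6, -0.7, 0.5]
finger_gap: 0.0341
grip_force: 0.0
clock: 50.2
tcp_pos: [0.4565, -0.3628, 0.2323]
orientation: [0.001, -0.012, 1.0, -0.002]
wrist_force: [-0.1, 0.2, -0.0]
finger_gap: 0.0342
grip_force: 0.0
small 0.92 px [267 284] xy 0.4536 0.2194 yaw 33.4 err 1.1mm sat 7 n 245
small 0.66 px [170 198] xy 0.8329 0.1493 yaw 323.0 err 2.2mm sat 145 n 179
medium 0.9 px [210 316] xy 0.5410 0.3685 yaw 214.7 err 1.0mm sat 9 n 412
medium 0.57 px [265 315] xy 0.4047 0.2781 yaw 33.3 err 1.2mm sat 9 n 443
large 0.81 px [208 349] xy 0.5024 0.4338 yaw 213.7 err 0.9mm sat 9 n 665
large 0.59 px [257 348] xy 0.3589 0.3385 yaw 33.6 err 1.0mm sat 9 n 633
small 0.93 px [227 291] xy 0.8369 0.1511 yaw 327.6 err 2.7mm sat 206 n 264
small 0.79 px [350 276] xy 0.5844 0.3136 yaw 212.1 err 1.4mm sat 8 n 259
small 0.72 px [358 221] xy 0.4543 0.2231 yaw 33.9 err 1.1mm sat 8 n 275
medium 0.73 px [378 276] xy 0.5414 0.3715 yaw 214.7 err 1.0mm sat 9 n 402
medium 0.68 px [386 228] xy 0.4060 0.2815 yaw 35.0 err 1.3mm 
[... 1026 characters left out ...]
.018] 80
clamp_1 0.72 px [195. 126.] med [ 0.554 -0.343  0.013] rect 0.574 -0.34 0.11 0.03 yaw 17.2 z [0.004 0.018] 105
galley_pot 0.46 px [403. 329.] med [ 0.652 -0.171  0.03 ] rect 0.652 -0.171 0.011 0.003 yaw 93.1 z [0.019 0.039] 107
syringe_1 0.83 px [210. 138.] med [ 0.421 -0.406  0.026] rect 0.418 -0.403 0.117 0.032 yaw 177.9 z [0.021 0.029] 1629
syringe_1 0.58 px [265. 132.] med [ 0.416 -0.349  0.027] rect 0.423 -0.347 0.116 0.023 yaw 8.0 z [0.022 0.029] 1373
clamp_1 0.94 px [223. 304.] med [ 0.634 -0.4    0.014] rect 0.588 -0.397 0.127 0.037 yaw 177.6 z [0.012 0.016] 298
clamp_1 0.84 px [267. 254.] med [ 0.573 -0.345  0.015] rect 0.582 -0.356 0.126 0.051 yaw 169.9 z [0.013 0.018] 659
```

View pics/fin.png

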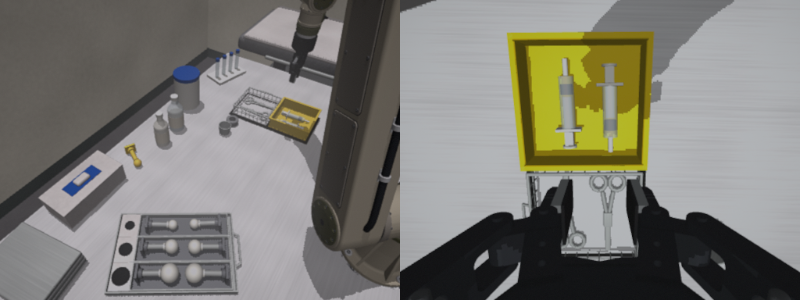

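The final picture shows all six applicators in the rows with the matching discs. Both clamps are in the basket, both syringes are in the tub, and the pot and roll have not moved.

```bash
python3 -c "
from workcell import env
print(env.hand_in())"
```

```text
the job is handed in; nothing more can be done
None
```

The table is sorted and handed in at about 50 s on the robot's clock: six applicators are in their matching rows, both clamps in the basket and both syringes in the tub, with the pot and tape roll left where they stood.

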